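# Fetch the low carton from behind the flask and the upright carton

## Robot

A 7-joint arm with a two-finger parallel gripper is mounted at the origin on a cart in front of the work surface, level with it; the furniture and walls round the work are solid. World frame = base frame: x ahead of the robot, y to its left, z up, the work surface at z = 0. Lengths are in mm, angles in rad, forces in N, time in s.
With the tool pointing down it reaches from about 400 to 850 mm from the base axis. Payload 4.4 kg.
Tool frame: the origin (TCP) lies at the very end of the fingers, on their centre line; the grasp point (between the pads) lies 19 mm behind it (hold_point_z is the distance from the TCP to the grasp point, in mm); z points along the fingers, y is the direction in which the jaws open and shut (so a half turn about z gives the same grasp; the last joint's range is limited). The gripper opens to 94 mm and grips with 3 to 60 N. Pads are 16 mm wide; open, the fingers measure 119 mm over their backs; the gripper's body (75 mm by 177 mm) begins 78 mm behind the grasp point.
Start: joints at [-1.402, 0.628, 0.038, 1.517, -0.027, 0.996, -0.02], TCP at [151.195, 632.185, 205.478] pointing down, gripper open.
Joint ranges: [-3.06, 3.06], [-0.37, 2.12], [-1.25, 1.32], [0.18, 2.47], [-1.1, 4.24], [0.23, 1.98], [-2.94, 2.94]. Speed limits (rad/s): [2.57, 2.57, 3.14, 3.14, 3.14, 3.14, 3.14].

## Interface

Orientations are given as a 3x3 rotation matrix whose columns are the frame's x, y, z axes.
In Python, from plant import * gives the robot as it stands. The module is installed in compiled form; this text tells all that it offers.
- The arm moves only by the shell command python3 -m inch 'ROWS' [FORCE]. ROWS is JSON, one flat list of numbers, 5 for each row, row after row: the opening in per cent of the stroke, from 0 (shut) to 100 (fully open), then the shift along the tool's x, y, z in cm, then the turn about the tool's z in degrees. A call has exactly 5 rows; each row is the pose to reach, as a shift and turn from the pose measured when the call began, along the tool's axes at that moment; what a row does not reach only later rows make up. A row lasts 1/8 s, in which the tool goes at most 62.5 mm and 10.7 degrees, less where a joint would pass 70% of its speed; a pose out of reach is approached as far as the arm can. A call with a gripper value outside its range is refused whole. The fingers move at their own pace and stop on an object; FORCE is the grip in N (left out, the last holds). Time passes only in rows, so rows that repeat a pose let the fingers close, or fill a call up. It gives the time, the measured TCP pose, the force and the opening at its end, in the units of the state.
- observe(): the state, without advancing time (a new reading comes with each control period).
- grab_frame(name): name is "scene" or "top" or "wrist"; returns a dict with "img" (384x512x3 uint8, red, green, blue), "intrinsics" (3x3 intrinsics, pixels), "T" (4x4, takes a point from camera to world coordinates). Camera axes: x right, y down, z forward; pixel columns grow to the right and rows downward; lengths in mm; the calibration is good to about 2 mm. The wrist camera is an equidistant fisheye: a pixel r from the principal point sees the ray r / f radians off the axis. A picture is of the moment at which its call begins. There is no depth.
- finish_job(): hands the job in, once; it reports no verdict.
The state is a dict: "t": time; "joints": joint angles; "qd": joint speeds; "joint_efforts": joint torques, N m; "position": TCP position; "eef_rot": TCP orientation; "wrist_force": force on the tool from outside, world axes, zero at the start; "ft_torque": the same for the moment, N m; "opening": finger opening in mm.
Only numpy, scipy, OpenCV 4.12 (cv2) and the standard library are available. Lean on these libraries where they do the work, as an engineer would, in place of code of your own. Each camera call takes 0.05 s, during which the arm holds its last target.

## Task

The low brown carton is needed for an order, but it is stored at the back of the caddy behind the steel flask and the upright white carton. First stand those two on the black rubber side mat, then lay the brown carton flat in the middle of the order tray, and only then stand the flask and the white carton upright back on the caddy, each on the very place it came from. Never lay or tip the flask over, and leave everything else on the bench where it is.

Things in the scene. Friction and masses are not known exactly. Their poses are not given: they have to be found in the camera images.
- caddy: Storage caddy, fixed: flat grey board, top 8 mm above the bench, x -85 to +125 mm, y -80 to +80 mm from its origin (at bench height; x to its back, y left, z up). Aluminium rim 14 mm high at sides and back. White outlines mark two front places at (-30, +36) and (-30, -36) mm, taken by flask and upright carton (either way round), and one behind at (+40, 0) mm for the low carton.
- side_mat: Flat black rubber mat, 200 mm (its x) by 130 mm (its y), 4 mm thick, fixed; origin at the centre of its underside. Parking place with room for flask and carton side by side along its x. It lies on one side of the caddy, the order tray on the other; which is which changes.
- order_tray: Shallow aluminium tray, 170 mm (its x) by 140 mm (its y), rim 4 mm thick and 12 mm high, floor 4 mm above the bench, fixed; origin at the centre of its underside.
- flask: Steel flask, round, upright, 223 mm tall, about 0.36 kg; body 66 mm across up to 178 mm, above it a fixed black cap 60 mm across by which it can be gripped and lifted. Origin at the centre of its underside, z up its axis. It towers over the upright carton 10 mm beside it: while the flask stands there, a gripper has no room at that carton.
- upright_carton: White upright carton, 58 x 58 mm, 75 mm tall, 0.15 kg; origin at the centre of its underside, x and y normal to its sides, z up. Closed, stiff.
- low_carton: Low brown carton, 95 mm (its x) by 62 mm (its y), 48 mm tall, 0.12 kg; origin at the centre of its underside. Its long side lies along the caddy's y, so it can be gripped across its 62 mm only once the two in front are gone. Closed, stiff.
- flat_carton: Bystander, loose: flat brown carton 65 (x) x 110 (y) x 40 mm, on the bench behind the right-hand mat or tray; leave it. Origin at the centre of its underside.
- mouse: Bystander, loose: black computer mouse 108 (x) x 62 (y) x 36 mm; leave it. Origin at the centre of its underside.
- white_carton: Bystander, loose: white carton 62 x 62 x 58 mm on the bench, not on the caddy; leave it. Origin at the centre of its underside.
- pad_of_notes: Bystander, loose: pad of yellow notes 76 x 76 x 14 mm near the front edge; leave it. Origin at the centre of its underside.
Mind the look-alikes: they are no part of the job. Leave any green look-alike of the upright_carton alone.

How it is judged (in metres and radians):
On the way, in this order (a step that is already met when the one before it is completed fails the run):
1. the flask and the upright white carton both stand released on the side mat, the brown carton still in its place (x of flask in the frame of side_mat between -0.09 and 0.09 m and y of flask in the frame of side_mat between -0.058 and 0.058 m and z of flask in the frame of side_mat between -0.001 and 0.008 m and angle between each of flask, upright_carton's own z axis and vertical below 0.08 rad and contact force between the fingers and flask below 0.3 N and x of upright_carton in the frame of side_mat between -0.09 and 0.09 m and y of upright_carton in the frame of side_mat between -0.058 and 0.058 m and z of upright_carton in the frame of side_mat between -0.001 and 0.008 m and contact force between the fingers and upright_carton below 0.3 N and distance of low_carton from where it was at the start of the episode below 0.03 m), for 0.2 s.
2. the brown carton lies released, flat in the middle of the order tray, while flask and white carton still stand on the side mat (horizontal distance between low_carton and order_tray below 0.015 m and z of low_carton in the frame of order_tray between 0.001 and 0.008 m and angle between low_carton's own z axis and vertical below 0.06 rad and contact force between the fingers and low_carton below 0.3 N and x of flask in the frame of side_mat between -0.09 and 0.09 m and y of flask in the frame of side_mat between -0.058 and 0.058 m and z of flask in the frame of side_mat between -0.001 and 0.008 m and angle between each of flask, upright_carton's own z axis and vertical below 0.08 rad and contact force between the fingers and flask below 0.3 N and x of upright_carton in the frame of side_mat between -0.09 and 0.09 m and y of upright_carton in the frame of side_mat between -0.058 and 0.058 m and z of upright_carton in the frame of side_mat between -0.001 and 0.008 m and contact force between the fingers and upright_carton below 0.3 N), for 0.2 s.
At the end, for the whole second after the job is handed in: The flask and the upright white carton stand upright on the caddy again, each within 15 mm of where it stood at the start; the low brown carton lies flat in the order tray, its centre within 15 mm of the tray's; all released and at rest (distance of each of flask, upright_carton from where it was at the start of the episode below 0.015 m and angle between each of flask, upright_carton, low_carton's own z axis and vertical below 0.06 rad and horizontal distance between low_carton and order_tray below 0.015 m and z of low_carton in the frame of order_tray between 0.001 and 0.008 m and contact force between the fingers and low_carton below 0.3 N and linear speed of each of flask, upright_carton, low_carton below 0.01 m/s and angular speed of each of flask, upright_carton, low_carton below 0.1 rad/s); the robot touches nothing.
It fails at once if the flask is tipped over or laid down (angle between flask's own z axis and vertical above 0.6 rad).
It fails at once if a bystander (flat carton, mouse, white carton on the bench, note pad) is shifted more than 20 mm (distance of any of flat_carton, mouse, white_carton, pad_of_notes from where it was at the start of the episode above 0.02 m).
It also fails if it takes over 128 s, if anything falls off the work surface, if the arm or the gripper's body presses on something with over 40 N, if the wrist force passes 120 N, or if a joint passes its speed limit or range.

## Working session

There is one attempt and no reset: what is moved stays moved. The work goes in short steps, Python scripts to look and compute and a shell command to move; the robot and the scene stay as the last step left them, time stands still between calls to the robot, and variables do not carry over. Pictures are saved under pics/ and viewed, and the job is handed in when it is done.

```bash
mkdir -p pics; ls; python3 - <<'E'
from plant import *
import cv2,numpy as np
s=observe(); print({k:np.round(v,3).tolist() for k,v in s.items()})
for n in ["scene","top","wrist"]:
    f=grab_frame(n); cv2.imwrite(f"pics/{n}0.png",f["img"][:,:,::-1]); np.savez(f"{n}0.npz",**f)
    print(n,np.round(f["intrinsics"],1).tolist(),np.round(f["T"],3).tolist())
E
```

```text
pics
{'t': 0.0, 'joints': [-1.402, 0.629, 0.038, 1.518, -0.027, 0.996, -0.02], 'qd': [0.001, -0.0, -0.002, 0.001, -0.002, -0.002, -0.001], 'joint_efforts': [0.0, -54.972, 1.144, -18.664, -0.052, 0.024, 0.0], 'position': [151.043, 631.541, 204.581], 'eef_rot': [[-0.973, 0.233, -0.0], [0.233, 0.973, -0.002], [-0.0, -0.002, -1.0]], 'wrist_force': [0.419, 0.55, -0.521], 'ft_torque': [-0.054, -0.039, 0.039], 'opening': 94.233}
scene [[359.4, 0.0, 256.8], [0.0, 359.4, 193.9], [0.0, 0.0, 1.0]] [[0.772, -0.278, 0.572, -211.959], [-0.636, -0.371, 0.677, -826.075], [0.024, -0.886, -0.463, 646.565], [0.0, 0.0, 0.0, 1.0]]
top [[380.2, 0.0, 253.0], [0.0, 380.2, 195.1], [0.0, 0.0, 1.0]] [[-0.017, -0.972, 0.235, 253.145], [-1.0, 0.018, 0.001, 51.855], [-0.006, -0.235, -0.972, 1281.777], [0.0, 0.0, 0.0, 1.0]]
wrist [[297.3, 0.0, 255.6], [0.0, 297.3, 197.7], [0.0, 0.0, 1.0]] [[0.232, 0.936, 0.264, 74.073], [0.973, -0.223, -0.064, 649.402], [-0.002, 0.271, -0.962, 382.851], [0.0, 0.0, 0.0, 1.0]]
```

View pics/scene0.png

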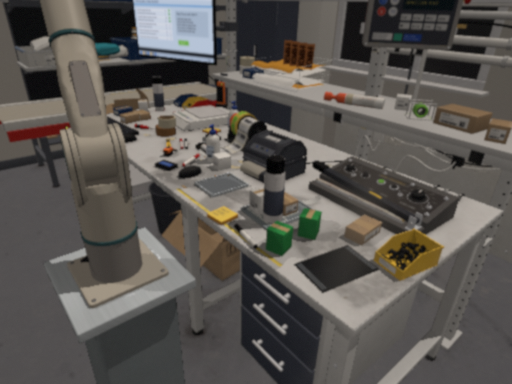

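View pics/top0.png

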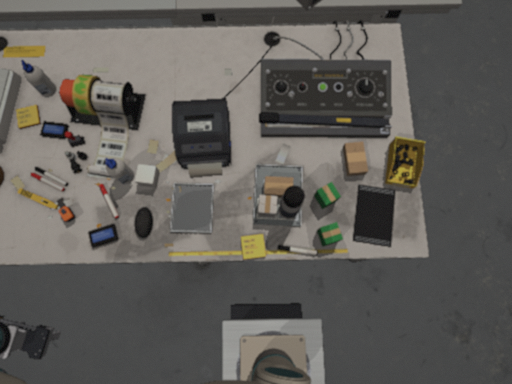

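View pics/wrist0.png

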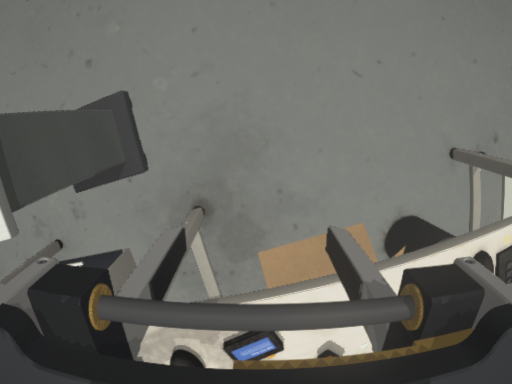

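The top view shows the tray at about (192,208) on the left and the caddy at (279,195). The flask is front-right at (291,198), the white carton front-left at (268,204), and the brown carton behind them at (279,186). The black mat is at (375,215) on the right. There are two green look-alikes at (327,195) and (330,234). I'll zoom in and compute rays.

```bash
cat > h.py <<'E'
import numpy as np,cv2
def load(n): return np.load(n+".npz")
def ray(f,u,v,z):
    K=f["intrinsics"];T=f["T"]
    p=cv2.undistortPoints(np.array([[[u,v]]],float),K,None)[0,0]
    d=T[:3,:3]@[p[0],p[1],1]; o=T[:3,3]
    return (o+d*(z-o[2])/d[2])
def proj(f,P):
    K=f["intrinsics"];T=f["T"]
    q=T[:3,:3].T@(np.array(P,float)-T[:3,3]); q=K@q; return q[:2]/q[2]
def crop(f,u0,v0,u1,v1,k,name):
    im=f["img"][v0:v1,u0:u1,::-1]; im=cv2.resize(im,None,fx=k,fy=k,interpolation=cv2.INTER_CUBIC)
    for u in range((u0+9)//10*10,u1,10):
        cv2.putText(im,str(u),((u-u0)*k,8),0,.3,(0,0,255),1); cv2.line(im,((u-u0)*k,10),((u-u0)*k,14),(0,0,255),1)
    for v in range((v0+9)//10*10,v1,10):
        cv2.putText(im,str(v),(0,(v-v0)*k+3),0,.3,(0,0,255),1)
    cv2.imwrite("pics/"+name+".png",im)
E
python3 - <<'E'
from h import *
f=load("top0"); crop(f,165,145,295,270,6,"t1"); crop(f,245,140,425,265,4,"t2")
f=load("scene0"); crop(f,220,140,350,270,6,"s1")
E
```

```text
(no output)
```

View pics/t1.png

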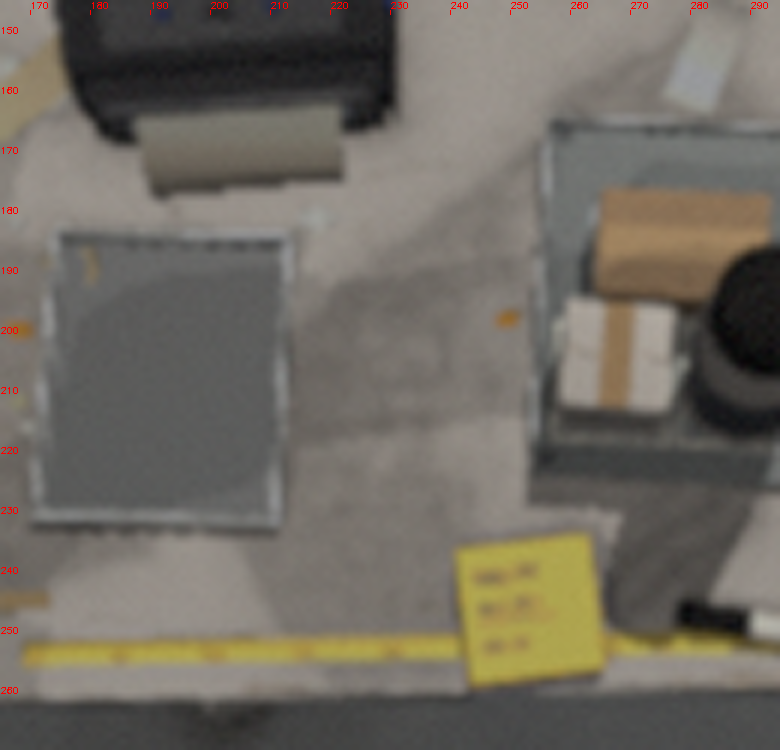

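View pics/t2.png

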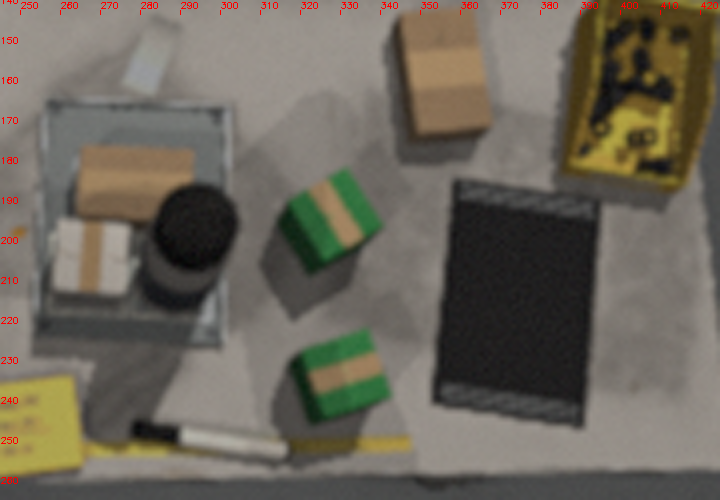

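View pics/s1.png

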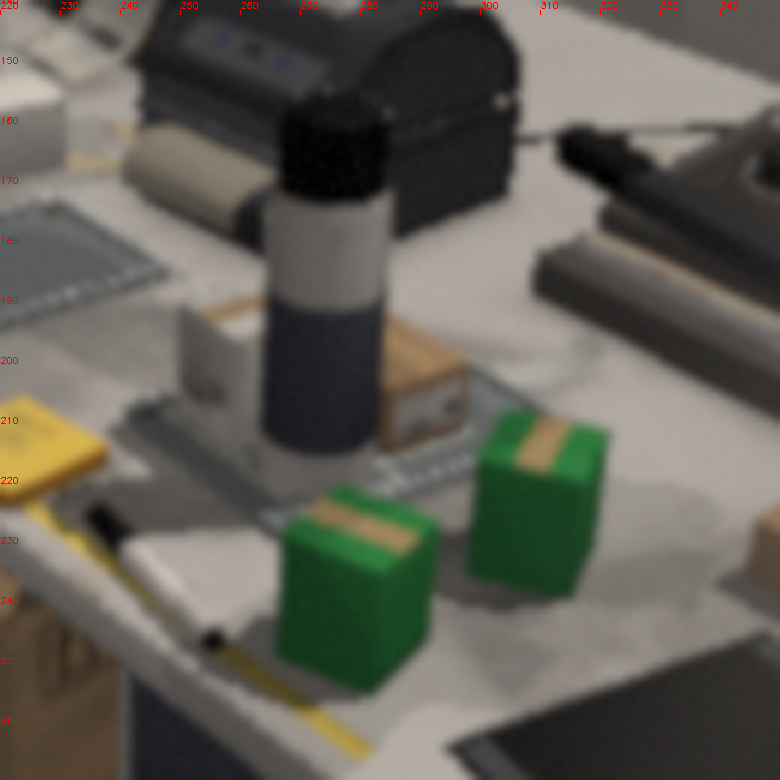

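```bash
cat > m.py <<'E'
from h import *
f=load("top0")
T1=lambda L:[(165+x/6-.4,145+y/6-.4) for x,y in L]
T2=lambda L:[(245+x/4-.4,140+y/4-.4) for x,y in L]
def quad(n,L,z):
    P=np.array([ray(f,u,v,z)[:2] for u,v in L]); c=P.mean(0)
    # order TL TR BR BL
    dx=(P[0]+P[1]-P[2]-P[3])/2; dy=(P[0]+P[3]-P[1]-P[2])/2
    print(n,"c",c.round(1),"len",np.hypot(*dx).round(),np.hypot(*dy).round(),"yaw",np.degrees(np.arctan2(dx[1],dx[0])).round(1),np.degrees(np.arctan2(-dy[0],dy[1])).round(1),P.round(0).tolist())
quad("mat",T2([(455,180),(600,203),(583,427),(433,403)]),4)
quad("tray",T1([(60,235),(292,240),(280,528),(33,523)]),12)
quad("caddy",T2([(45,105),(233,103),(220,347),(33,345)]),10)
quad("white",T1([(570,298),(678,308),(672,412),(560,403)]),83)
quad("low?",T1([(605,188),(770,192),(770,275),(600,272)]),56)
quad("green1",T2([(348,170),(382,222),(315,272),(280,218)]),75)
quad("green2",T2([(367,330),(388,390),(317,424),(292,360)]),75)
u,v=T2([(197,227)])[0]; print("cap",ray(f,u,v,231), "edge", ray(f,u+10.25,v,231))
# masks
img=f["img"]; hsv=cv2.cvtColor(img,cv2.COLOR_RGB2HSV)
def blob(n,m,box,z):
    mm=np.zeros(m.shape,np.uint8); u0,v0,u1,v1=box; mm[v0:v1,u0:u1]=m[v0:v1,u0:u1]*255
    cs,_=cv2.findContours(mm,0,2); c=max(cs,key=cv2.contourArea); r=cv2.minAreaRect(c)
    print(n,cv2.contourArea(c),[np.round(x,1) for x in r], ray(f,*r[0],z).round(1)); return c
g=img.max(2)
blob("mat",g<50,(350,180,400,250),4)
c=blob("cap",g<28,(280,180,310,225),231); print(cv2.minEnclosingCircle(c))
c=blob("white",(img.min(2)>115),(255,190,282,216),83)
c=blob("low",(hsv[...,1]>85)&(hsv[...,0]<25),(258,172,300,198),56)
E
python3 m.py
```

```text
mat c [ 484.3 -357.5] len 196.0 126.0 yaw -10.1 -10.4 [[592.0, -313.0], [569.0, -436.0], [377.0, -402.0], [399.0, -279.0]]
tray c [518.7 261.5] len 167.0 136.0 yaw -2.6 -2.3 [[605.0, 325.0], [599.0, 191.0], [433.0, 196.0], [438.0, 335.0]]
caddy c [557.8 -31.5] len 214.0 161.0 yaw -4.7 -1.0 [[665.0, 42.0], [664.0, -123.0], [449.0, -101.0], [453.0, 56.0]]
white c [512.7   6. ] len 58.0 59.0 yaw -5.8 -6.1 [[545.0, 32.0], [538.0, -26.0], [481.0, -21.0], [487.0, 39.0]]
low? c [588.2 -33.8] len 48.0 93.0 yaw -3.6 -2.3 [[614.0, 11.0], [610.0, -81.0], [562.0, -79.0], [566.0, 15.0]]
green1 c [ 541.2 -189.1] len 70.0 52.0 yaw -55.2 -60.6 [[583.0, -206.0], [539.0, -230.0], [498.0, -173.0], [544.0, -147.0]]
green2 c [ 413.8 -188.8] len 65.0 52.0 yaw -67.7 -73.2 [[450.0, -212.0], [402.0, -225.0], [376.0, -167.0], [427.0, -151.0]]
cap [500.84176073 -62.45964586 231.        ] edge [500.30109803 -91.53159791 231.        ]
mat 1601.5 [array([374. , 214.1]), array([36.7, 53.2]), np.float64(5.2)] [ 487.1 -357.7    4. ]
cap 148.0 [array([292.3, 198.3]), array([18. , 16.8]), np.float64(28.6)] [495.3 -57.8 231. ]
((292.5852966308594, 197.31517028808594), 9.981432914733887)
white 97.0 [array([261. , 202.5]), array([ 8., 17.]), np.float64(0.0)] [517.3  28.3  83. ]
low 385.0 [array([278.5, 187. ]), array([20., 27.]), np.float64(90.0)] [575.  -31.7  56. ]
```

```bash
python3 - <<'E'
from h import *
s=load("scene0"); 
for P in ([499,-61],[501,-62.5],[505,-65],[506,-66]):
    print(P,proj(s,P+[208.]).round(1),proj(s,P+[100.]).round(1),proj(s,P+[231.]).round(1))
print("seen cap u",220+335/6-.4,"body u",220+(261+387)/12-.4)
E
cat > go.py <<'E'
# prints shift (cm) and turn (deg) in tool axes to reach world x y z psi (heading of tool x, deg)
import sys,numpy as np
from plant import *
s=observe(); R=np.array(s["eef_rot"]); p=np.array(s["position"])
psi=np.degrees(np.arctan2(R[1,0],R[0,0]))
print("t %.1f"%s["t"],"pos",p.round(1),"psi %.1f"%psi,"open %.1f"%s["opening"],"F",np.round(s["wrist_force"],1),"J",np.round(s["joints"],2),"tilt %.3f"%np.arccos(-R[2,2]))
if len(sys.argv)>1:
    x,y,z,ps=map(float,sys.argv[1:])
    print("rows:",(R.T@(np.array([x,y,z])-p)/10).round(2),"turn %.1f"%((psi-ps+180)%360-180))
E
python3 go.py 430 350 330 130; python3 go.py 501 -63 330 83
```

```text
[499, -61] [273.3 164.2] [271.8 194.7] [273.6 157.4]
[501, -62.5] [274.1 164.2] [272.6 194.7] [274.4 157.4]
[505, -65] [275.6 164.2] [274.  194.6] [275.9 157.3]
[506, -66] [276.  164.2] [274.4 194.6] [276.4 157.3]
seen cap u 275.43333333333334 body u 273.6
t 0.1 pos [151.1 631.7 204.8] psi 166.5 open 94.1 F [ 0.8  0.5 -1.1] J [-1.4   0.63  0.04  1.52 -0.03  1.   -0.02] tilt 0.001
rows: [-33.68 -20.92 -12.49] turn 36.5
t 0.1 pos [151.1 631.7 204.8] psi 166.5 open 94.1 F [ 0.8  0.5 -1.1] J [-1.4   0.63  0.04  1.52 -0.03  1.   -0.02] tilt 0.001
rows: [-50.19 -59.44 -12.44] turn 83.5
```

```bash
python3 -m inch '[100,-2,-1,-4,3, 100,-5,-3,-8,8, 100,-9,-5,-12,14, 100,-13,-8,-12.5,20, 100,-17,-10,-12.5,26]'; python3 go.py 430 350 330 130
```

```text
t: 0.78
position: [294.3, 493.7, 330.9]
eef_rot: [[-0.77, 0.638, 0.0], [0.638, 0.77, -0.0], [-0.0, 0.0, -1.0]]
wrist_force: [0.9, 0.6, -1.2]
opening: 93.8
t 0.8 pos [294.3 493.7 330.9] psi 140.3 open 93.8 F [ 0.9  0.6 -1.2] J [-1.21  0.41  0.19  1.56 -0.08  1.18 -0.13] tilt 0.000
rows: [-19.62  -2.4    0.1 ] turn 10.3
```

```bash
python3 -m inch '[100,-5,-0.5,0,4, 100,-10,-1,0,10, 100,-15,-2,0,16, 100,-20,-3,0,24, 100,-25,-5,0,30]'; python3 go.py 503 -64 330 83
```

```text
t: 1.4
position: [455.7, 294.5, 330.7]
eef_rot: [[-0.345, 0.939, 0.0], [0.939, 0.345, -0.0], [-0.0, 0.0, -1.0]]
wrist_force: [-0.2, 0.5, -0.6]
opening: 93.9
t 1.4 pos [455.7 294.5 330.7] psi 110.2 open 93.9 F [-0.2  0.5 -0.6] J [-0.89  0.37  0.38  1.64 -0.14  1.16 -0.12] tilt 0.000
rows: [-35.29  -7.91   0.08] turn 27.2
```

```bash
python3 -m inch '[100,-5,-1,0,4, 100,-10,-2,0,10, 100,-15,-3,0,16, 100,-20,-4,0,22, 100,-25,-5,0,27]'; python3 go.py 503 -64 330 83; python3 - <<'E'
from plant import *
from h import *
for n in ["scene","top","wrist"]:
    f=grab_frame(n); cv2.imwrite(f"pics/{n}1.png",f["img"][:,:,::-1]); np.savez(f"{n}1.npz",**f)
E
```

```text
t: 2.02
position: [494.8, 41.1, 330.7]
eef_rot: [[0.122, 0.993, 0.0], [0.993, -0.122, 0.0], [0.0, 0.0, -1.0]]
wrist_force: [0.0, 0.8, -0.1]
opening: 93.5
t 2.0 pos [494.8  41.1 330.7] psi 83.0 open 93.5 F [ 0.   0.8 -0.1] J [-0.56  0.31  0.57  1.76 -0.18  1.12 -0.05] tilt 0.000
rows: [-10.33   2.1    0.07] turn 0.0
```

View pics/wrist1.png

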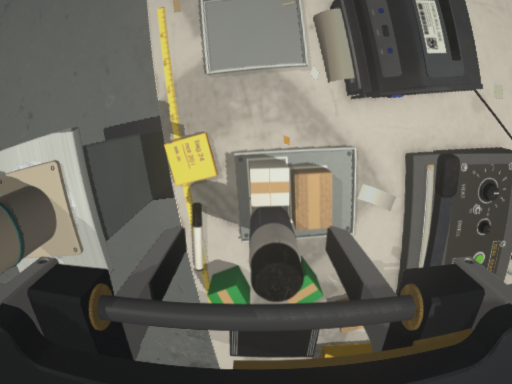

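View pics/scene1.png

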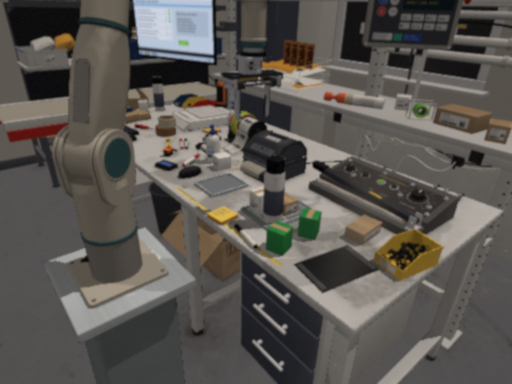

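The wrist view shows the caddy at (295,193), white carton at (270,185), low carton at (313,200), flask cap at (277,275), the tray top-left and the mat bottom. I'll zoom in and measure with the fisheye model.

```bash
cat >> h.py <<'E'
def wray(f,u,v,z):
    p=cv2.fisheye.undistortPoints(np.array([[[u,v]]],float),f["intrinsics"],np.zeros(4))[0,0]
    T=f["T"]; d=T[:3,:3]@[p[0],p[1],1]; o=T[:3,3]; return o+d*(z-o[2])/d[2]
E
python3 - <<'E'
from h import *
f=load("wrist1"); crop(f,225,140,365,305,5,"w1"); crop(f,190,0,320,80,6,"w1t")
E
```

```text
(no output)
```

View pics/w1.png

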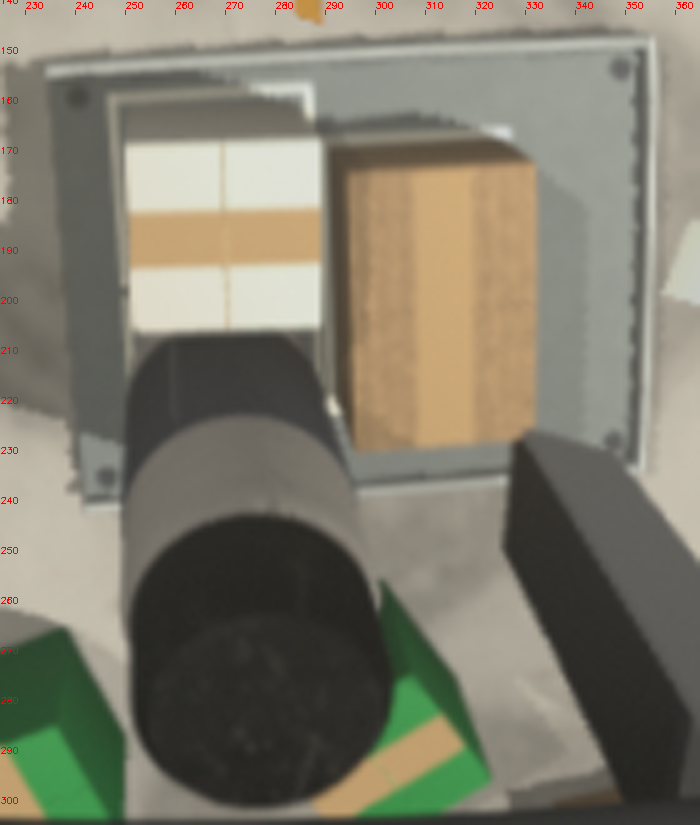

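View pics/w1t.png

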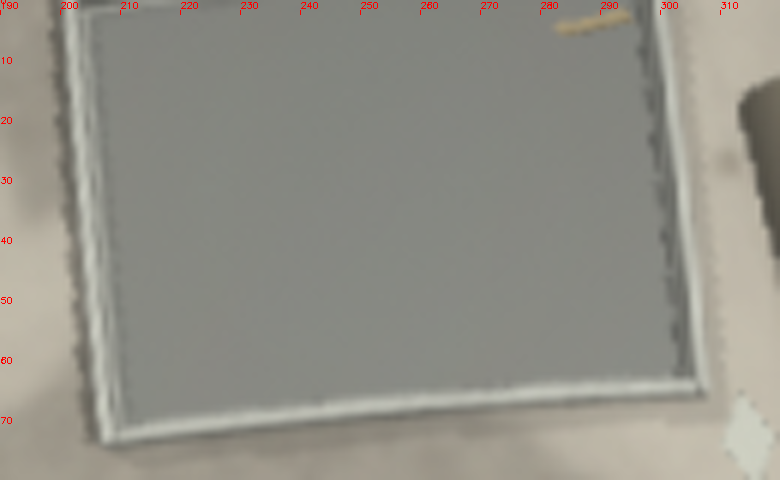

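```bash
python3 - <<'E'
from h import *
f=load("wrist1")
W=lambda L:[(225+x/5-.4,140+y/5-.4) for x,y in L]
def quad(n,L,z):
    P=np.array([wray(f,u,v,z)[:2] for u,v in L]); c=P.mean(0)
    # order frontleft backleft backright frontright
    dx=(P[1]+P[2]-P[0]-P[3])/2; dy=(P[0]+P[1]-P[2]-P[3])/2
    print(n,c.round(1),np.hypot(*dx).round(),np.hypot(*dy).round(),"yaw",np.degrees([np.arctan2(dx[1],dx[0]),np.arctan2(-dy[0],dy[1])]).round(1),P.round().tolist())
quad("white",W([(125,142),(321,138),(321,328),(131,333)]),83)
quad("low",W([(347,170),(535,163),(536,440),(355,451)]),56)
for z in (231,): print("cap",[wray(f,*W([p])[0],z).round(1) for p in [(131,680),(392,680),(262,808),(262,710)]])
print("rim L",[wray(f,*W([p])[0],14).round(1) for p in [(45,72),(655,38),(641,465),(84,505)]])
t=[(190+x/6-.4,y/6-.4) for x,y in [(105,438),(705,390)]]
print("tray right edge",[wray(f,u,v,12).round(1) for u,v in t])
E
```

```text
white [512.7   7.2] 57.0 58.0 yaw [-6.  -5.9] [[487.0, 39.0], [544.0, 33.0], [538.0, -25.0], [481.0, -19.0]]
low [581.1 -32.7] 61.0 94.0 yaw [-4.7 -3.4] [[554.0, 17.0], [614.0, 12.0], [609.0, -82.0], [548.0, -77.0]]
cap [array([478.7, -50.6, 231. ]), array([534.9, -58.8, 231. ]), array([503.4, -88.7, 231. ]), array([506. , -62.1, 231. ])]
rim L [array([461. ,  54.3,  14. ]), array([671.2,  41.7,  14. ]), array([ 659.3, -116.9,   14. ]), array([ 451.6, -103.1,   14. ])]
tray right edge [array([435.9, 197.2,  12. ]), array([601.9, 189.8,  12. ])]
```

```bash
python3 go.py 505 -63.5 330 83; python3 -m inch '[100,-3,0.6,0,0, 100,-7,1.4,0,0, 100,-10.2,2.3,0,0, 100,-10.2,2.3,0,0, 100,-10.2,2.3,0,0]'; python3 go.py 505 -63.5 194 83; python3 - <<'E'
from plant import *
from h import *
f=grab_frame("top"); np.savez("top2.npz",**f); crop(f,240,140,400,260,5,"t3")
E
```

```text
t 2.2 pos [494.9  39.7 330.9] psi 82.8 open 93.4 F [-0.   0.4  0.1] J [-0.56  0.31  0.57  1.76 -0.18  1.12 -0.06] tilt 0.001
rows: [-10.12   2.3    0.1 ] turn -0.2
t: 2.8
position: [505.0, -62.2, 330.6]
eef_rot: [[0.122, 0.992, -0.0], [0.992, -0.122, 0.0], [0.0, -0.0, -1.0]]
wrist_force: [0.3, 0.4, 0.8]
opening: 94.0
t 2.8 pos [505.  -62.2 330.6] psi 83.0 open 94.0 F [0.3 0.4 0.8] J [-0.36  0.34  0.6   1.73 -0.21  1.14  0.17] tilt 0.000
rows: [-0.13  0.02 13.66] turn -0.0
```

View pics/t3.png

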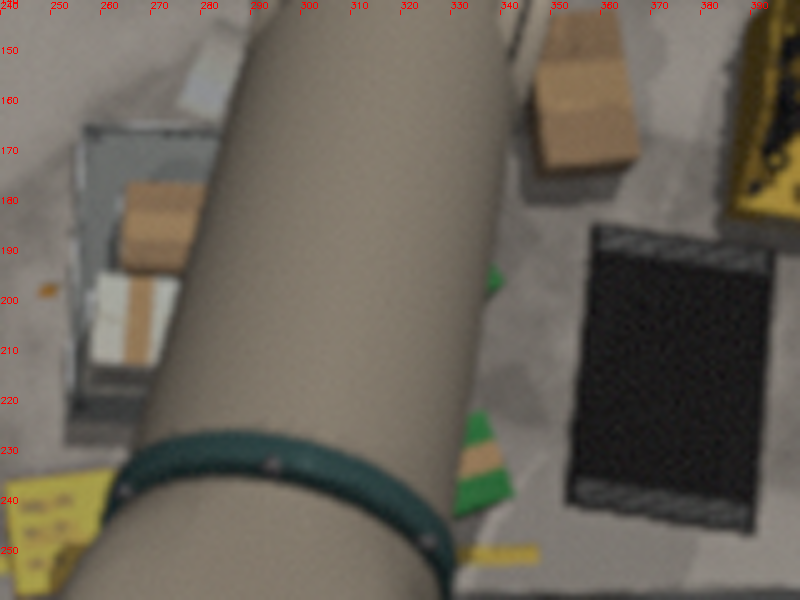

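The arm covers the flask in the top view. The caddy's left half and the mat at (374,215) are still visible, and nothing has been disturbed. Descending.

```bash
python3 -m inch '[100,-0.1,0,3,0, 100,-0.1,0,6,0, 100,-0.1,0,8,0, 100,-0.1,0,9,0, 100,-0.1,0,9,0]'; python3 go.py 505 -63.5 194 83; python3 - <<'E'
from plant import *
from h import *
f=grab_frame("wrist"); np.savez("wrist3.npz",**f);cv2.imwrite("pics/w3.png",f["img"][:,:,::-1])
f=grab_frame("scene"); np.savez("scene3.npz",**f);crop(f,200,110,340,240,5,"s3")
E
```

```text
t: 3.48
position: [504.7, -62.1, 240.4]
eef_rot: [[0.12, 0.993, -0.001], [0.993, -0.12, 0.001], [0.0, -0.001, -1.0]]
wrist_force: [0.5, 0.3, 0.5]
opening: 93.9
t 3.5 pos [504.7 -62.1 240.4] psi 83.1 open 93.9 F [0.5 0.3 0.5] J [-0.32  0.43  0.55  1.87 -0.28  0.92  0.25] tilt 0.001
rows: [-0.14  0.05  4.64] turn 0.1
```

View pics/w3.png

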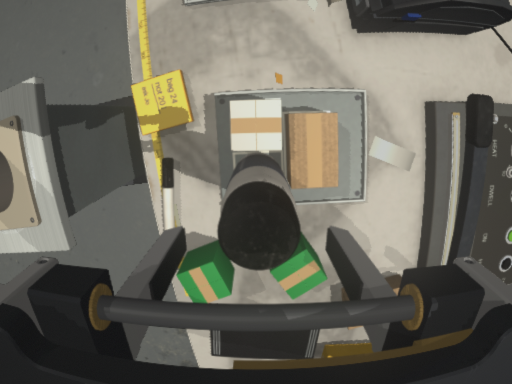

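View pics/s3.png

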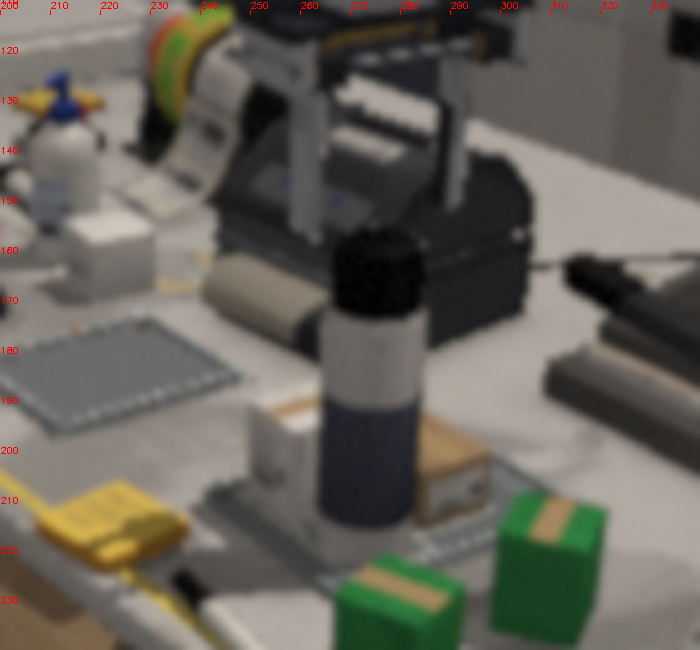

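```bash
python3 - <<'E'
from h import *
f=load("wrist3"); 
for p in [(219,235),(300,235),(259,268),(259,202)]: print(p,wray(f,*p,231).round(1))
for p in [(183,230),(330,228)]: print(p,wray(f,*p,240).round(1))
crop(f,170,140,350,300,4,"w3c")
E
```

```text
(219, 235) [479.5 -60.5 231. ]
(300, 235) [534.8 -67.2 231. ]
(259, 268) [503.8 -89.3 231. ]
(259, 202) [509.5 -40.2 231. ]
(183, 230) [457.7 -50.8 240. ]
(330, 228) [554.1 -61.  240. ]
```

View pics/w3c.png

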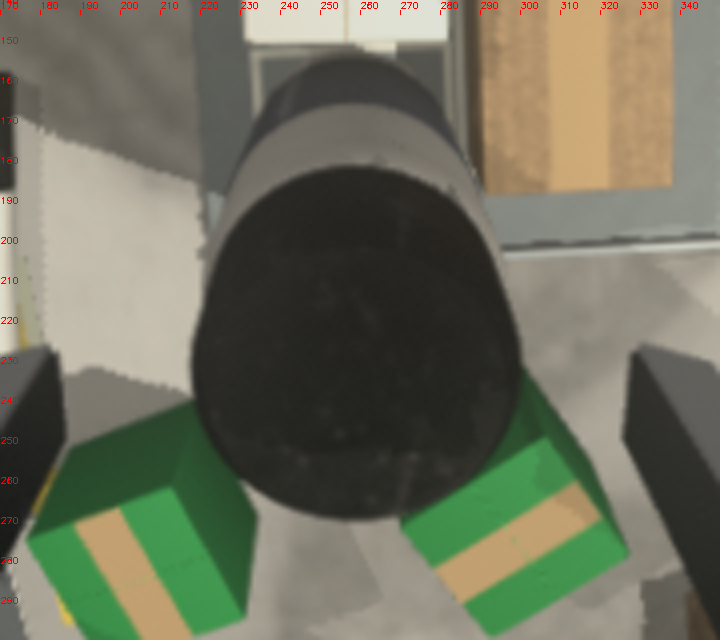

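```bash
python3 -m inch '[100,0,0.1,1.5,0, 100,0,0.1,3,0, 100,0,0.1,4,0, 100,0,0.1,4.6,0, 100,0,0.1,4.6,0]'; python3 go.py 505 -63.5 194 83; python3 -m inch '[60,0,0,0,0, 55,0,0,0,0, 55,0,0,0,0, 50,0,0,0,0, 50,0,0,0,0]' 40; python3 go.py
```

```text
t: 4.2
position: [506.2, -62.9, 194.9]
eef_rot: [[0.121, 0.993, 0.0], [0.993, -0.121, 0.0], [0.0, 0.0, -1.0]]
wrist_force: [0.0, -1.0, 0.6]
opening: 93.8
t 4.2 pos [506.2 -62.9 194.9] psi 83.0 open 93.8 F [ 0.  -1.   0.6] J [-0.29  0.49  0.52  1.93 -0.33  0.81  0.29] tilt 0.000
rows: [-0.07 -0.11  0.09] turn 0.0
t: 4.82
position: [506.4, -62.9, 195.0]
eef_rot: [[0.121, 0.993, 0.001], [0.993, -0.121, 0.0], [0.0, 0.001, -1.0]]
wrist_force: [0.7, 0.1, 1.1]
opening: 59.3
t 4.8 pos [506.4 -62.9 195. ] psi 83.0 open 59.3 F [0.7 0.1 1.1] J [-0.29  0.49  0.52  1.92 -0.33  0.81  0.29] tilt 0.001
```

```bash
python3 -m inch '[40,0,0,0,0, 40,0,0,-0.5,0, 40,0,0,-1,0, 40,0,0,-1.5,0, 40,0,0,-2,0]' 45; python3 go.py;  python3 -m inch '[40,0,0,-2,0, 40,0,0,-5,0, 40,0,0,-8,0, 40,0,0,-11,0, 40,0,0,-13,0]'; python3 go.py 538 -367 345 83; python3 - <<'E'
from plant import *
from h import *
f=grab_frame("scene"); np.savez("scene4.npz",**f);crop(f,180,60,360,270,4,"s4")
E
```

```text
t: 5.45
position: [506.4, -62.9, 215.4]
eef_rot: [[0.121, 0.993, 0.001], [0.993, -0.121, 0.0], [0.0, 0.001, -1.0]]
wrist_force: [0.3, 0.4, -3.2]
opening: 59.3
t 5.5 pos [506.4 -62.9 215.4] psi 83.0 open 59.3 F [ 0.3  0.4 -3.2] J [-0.3   0.46  0.54  1.9  -0.31  0.86  0.27] tilt 0.001
t: 6.08
position: [506.5, -63.1, 347.0]
eef_rot: [[0.121, 0.993, 0.002], [0.993, -0.121, 0.0], [0.001, 0.002, -1.0]]
wrist_force: [-0.1, 0.6, -2.7]
opening: 59.4
t 6.1 pos [506.5 -63.1 347. ] psi 83.0 open 59.4 F [-0.1  0.6 -2.7] J [-0.37  0.32  0.6   1.7  -0.2   1.18  0.17] tilt 0.002
rows: [-29.78   6.82   0.2 ] turn 0.0
```

View pics/s4.png

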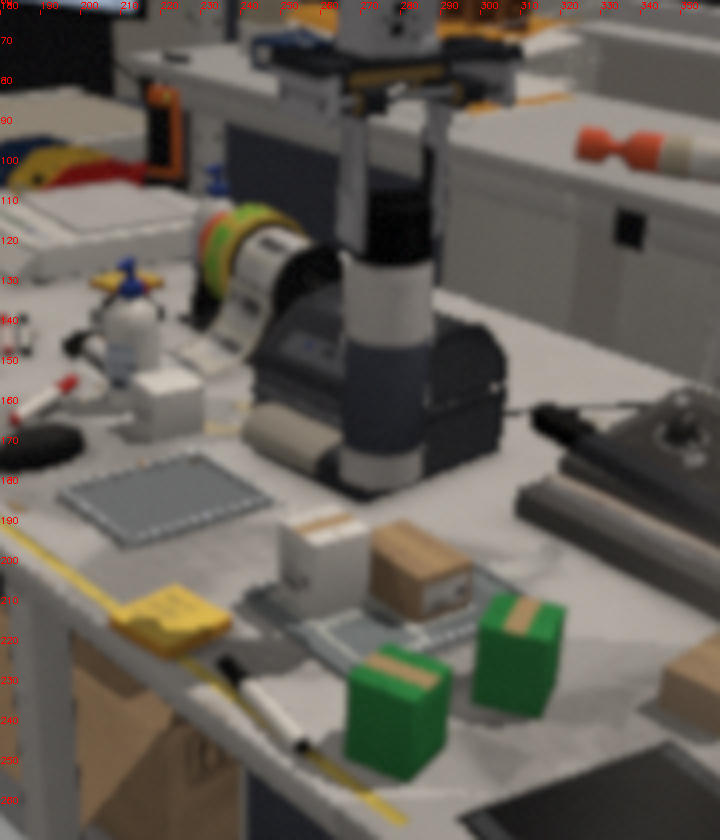

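```bash
python3 -m inch '[40,-4,1,0,0, 40,-10,2,0,0, 40,-16,4,0,0, 40,-22,5,0,0, 40,-26,6,0,0]'; python3 -m inch '[40,-2,0.5,0,0, 40,-3.5,0.8,0,0, 40,-3.8,0.8,0,0, 40,-3.8,0.8,0,0, 40,-3.8,0.8,0,0]'; python3 go.py 538 -367 192 83;python3 - <<'E'
from plant import *
from h import *
f=grab_frame("top"); np.savez("top5.npz",**f);crop(f,245,130,425,265,4,"t5")
E
```

```text
t: 6.75
position: [534.4, -332.3, 348.4]
eef_rot: [[0.124, 0.992, 0.004], [0.992, -0.124, -0.001], [-0.0, 0.004, -1.0]]
wrist_force: [0.1, 1.1, -3.1]
opening: 59.7
t: 7.38
position: [538.1, -369.6, 348.6]
eef_rot: [[0.123, 0.992, 0.005], [0.992, -0.123, 0.0], [0.001, 0.005, -1.0]]
wrist_force: [-1.1, -0.3, -3.6]
opening: 59.3
t 7.4 pos [ 538.1 -369.6  348.6] psi 82.9 open 59.3 F [-1.1 -0.3 -3.6] J [ 0.23  0.58  0.6   1.31 -0.33  1.35  0.71] tilt 0.005
rows: [ 0.24 -0.12 15.66] turn -0.1
```

View pics/t5.png

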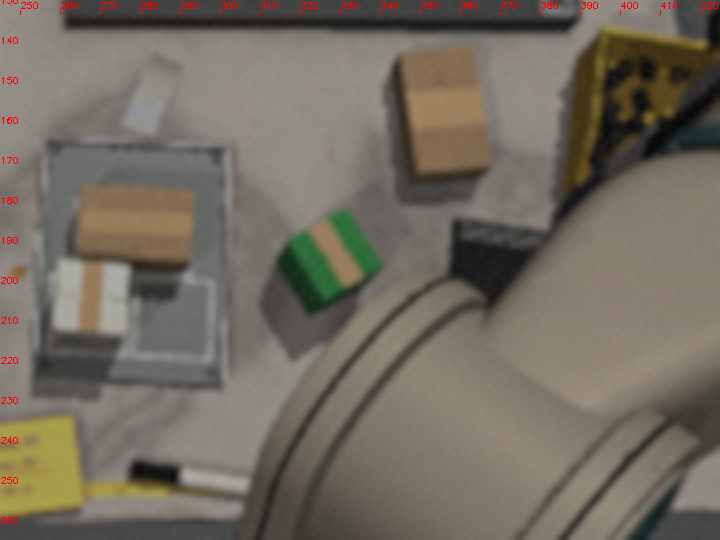

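```bash
python3 -m inch '[40,0.1,0,3,0, 40,0.2,-0.1,7,0, 40,0.2,-0.1,10,0, 40,0.2,-0.1,12,0, 40,0.2,-0.1,13,0]'; python3 go.py 538 -367 191 83; python3 -m inch '[40,0,0,0.8,0, 40,0,0,1.6,0, 40,0,0,2.0,0, 40,0,0,2.3,0, 40,0,0,2.5,0]'; python3 go.py 538 -367 191 83;python3 - <<'E'
from plant import *
from h import *
f=grab_frame("scene"); np.savez("scene6.npz",**f);crop(f,260,100,460,300,4,"s6")
E
```

```text
t: 8.05
position: [538.0, -366.5, 217.7]
eef_rot: [[0.122, 0.993, 0.004], [0.993, -0.122, 0.001], [0.002, 0.004, -1.0]]
wrist_force: [-0.7, 0.0, -2.8]
opening: 59.5
t 8.1 pos [ 538.  -366.5  217.7] psi 83.0 open 59.5 F [-0.7  0.  -2.8] J [ 0.24  0.67  0.56  1.51 -0.39  1.06  0.77] tilt 0.004
rows: [-0.06 -0.    2.67] turn 0.0
t: 8.68
position: [538.2, -366.6, 192.8]
eef_rot: [[0.122, 0.993, 0.004], [0.993, -0.122, 0.001], [0.001, 0.004, -1.0]]
wrist_force: [-1.0, 0.3, -3.1]
opening: 59.3
t 8.7 pos [ 538.2 -366.6  192.8] psi 83.0 open 59.3 F [-1.   0.3 -3.1] J [ 0.25  0.7   0.55  1.54 -0.41  1.01  0.78] tilt 0.004
rows: [-0.04 -0.01  0.18] turn -0.0
```

View pics/s6.png

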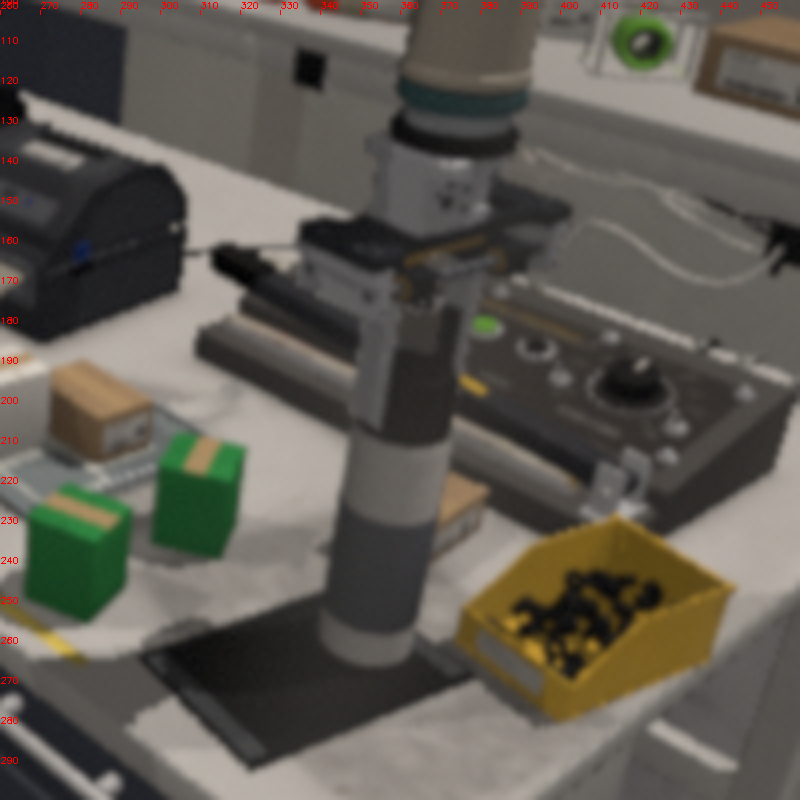

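The flask is above the far part of the mat, with its base at about (352,265). Lowering the last millimetres.

```bash
python3 -m inch '[40,0,0,0.05,0, 40,0,0,0.1,0, 40,0,0,0.15,0, 40,0,0,0.2,0, 40,0,0,0.2,0]'; python3 go.py; 
```

```text
t: 9.35
position: [538.1, -366.7, 191.1]
eef_rot: [[0.122, 0.993, 0.004], [0.993, -0.122, 0.001], [0.001, 0.004, -1.0]]
wrist_force: [-0.8, 1.0, 3.5]
opening: 58.9
t 9.3 pos [ 538.1 -366.7  191.1] psi 83.0 open 58.9 F [-0.8  1.   3.5] J [ 0.25  0.7   0.54  1.54 -0.41  1.01  0.79] tilt 0.004
```

```bash
python3 -m inch '[70,0,0,0,0, 100,0,0,0,0, 100,0,0,0,0, 100,0,0,0,0, 100,0,0,0,0]'; python3 -m inch '[100,0,0,-2,0, 100,0,0,-6,0, 100,0,0,-11,0, 100,0,0,-14,0, 100,0,0,-16,0]'; python3 go.py 512.7 6.6 330 174
```

```text
t: 9.98
position: [538.2, -366.7, 191.1]
eef_rot: [[0.122, 0.993, 0.004], [0.993, -0.122, 0.001], [0.001, 0.004, -1.0]]
wrist_force: [-0.9, -0.2, 0.7]
opening: 93.7
t: 10.6
position: [537.7, -367.3, 353.1]
eef_rot: [[0.122, 0.993, 0.006], [0.993, -0.122, -0.001], [0.0, 0.006, -1.0]]
wrist_force: [0.4, -0.0, -0.3]
opening: 94.1
t 10.6 pos [ 537.7 -367.3  353.1] psi 83.0 open 94.1 F [ 0.4 -0.  -0.3] J [ 0.23  0.58  0.61  1.31 -0.33  1.35  0.71] tilt 0.006
rows: [36.8  -7.06  2.27] turn -91.0
```

```bash
python3 -m inch '[100,4,-0.8,0,-8, 100,9,-1.6,0.5,-18, 100,15,-3,1,-28, 100,21,-4,1,-38, 100,26,-5,1,-48]'; python3 go.py 512.7 6.6 330 174
```

```text
t: 11.22
position: [519.6, -100.4, 343.0]
eef_rot: [[-0.661, 0.75, 0.007], [0.75, 0.661, 0.0], [-0.004, 0.005, -1.0]]
wrist_force: [1.0, -0.8, -0.5]
opening: 93.4
t 11.2 pos [ 519.6 -100.4  343. ] psi 131.4 open 93.4 F [ 1.  -0.8 -0.5] J [-0.14  0.33  0.4   1.66 -0.14  1.17  1.01] tilt 0.007
rows: [8.49 6.56 1.29] turn -42.6
```

```bash
python3 -m inch '[100,3,2,1,-8, 100,6,5,1.3,-18, 100,8.5,6.6,3,-28, 100,8.5,6.6,6,-38, 100,8.5,6.6,9,-42.6]'; python3 go.py 512.7 6.6 150 174; python3 - <<'E'
from plant import *
from h import *
f=grab_frame("wrist"); np.savez("wrist7.npz",**f);cv2.imwrite("pics/w7.png",f["img"][:,:,::-1])
f=grab_frame("scene"); np.savez("scene7.npz",**f);cv2.imwrite("pics/s7.png",f["img"][:,:,::-1])
E
```

```text
t: 11.85
position: [513.6, 7.4, 252.5]
eef_rot: [[-0.995, 0.1, 0.008], [0.1, 0.995, 0.0], [-0.008, 0.001, -1.0]]
wrist_force: [0.9, -0.2, -0.5]
opening: 93.8
t 11.8 pos [513.6   7.4 252.5] psi 174.3 open 93.8 F [ 0.9 -0.2 -0.5] J [-0.2   0.38  0.18  1.84 -0.08  0.92  1.49] tilt 0.008
rows: [ 0.16 -0.1  10.25] turn 0.3
```

View pics/w7.png

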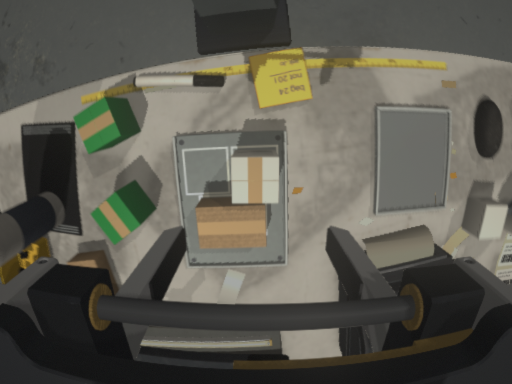

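View pics/s7.png

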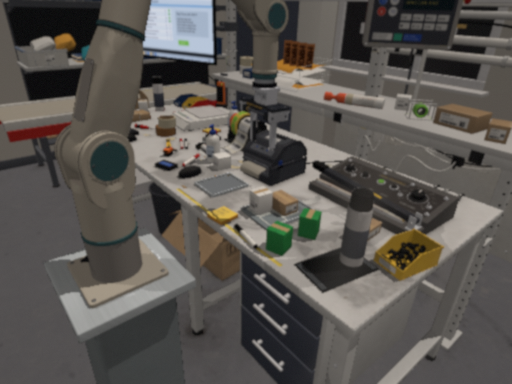

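The wrist view shows the caddy (180–288, 130–265) with the flask's place empty. The white carton top is at (255,180), the low carton at (232,222), and the whole tray at (377–450, 105–213). The scene view shows the flask standing on the mat. I'll measure these more closely.

```bash
python3 - <<'E'
from h import *
f=load("wrist7"); crop(f,170,120,300,280,5,"w7a"); crop(f,360,90,465,225,5,"w7b")
E
```

```text
(no output)
```

View pics/w7a.png

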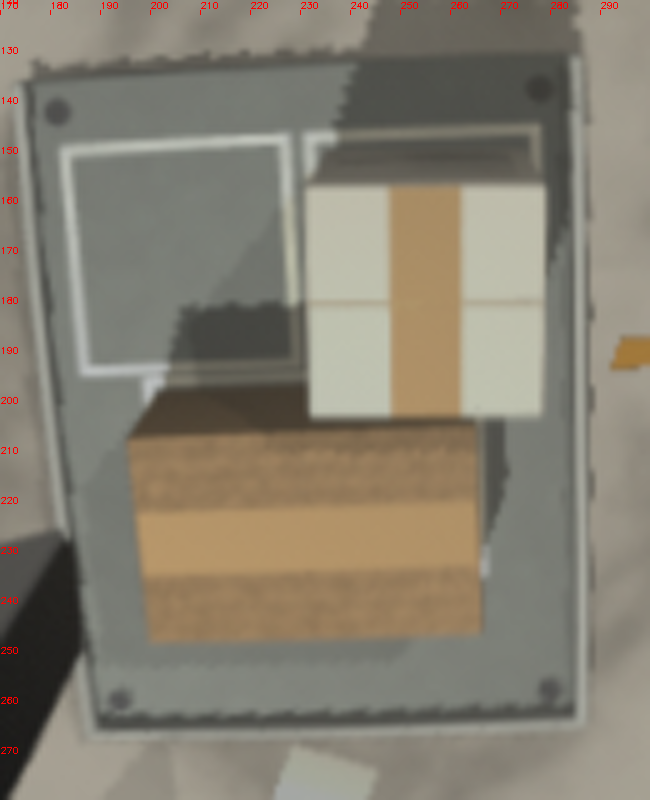

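View pics/w7b.png

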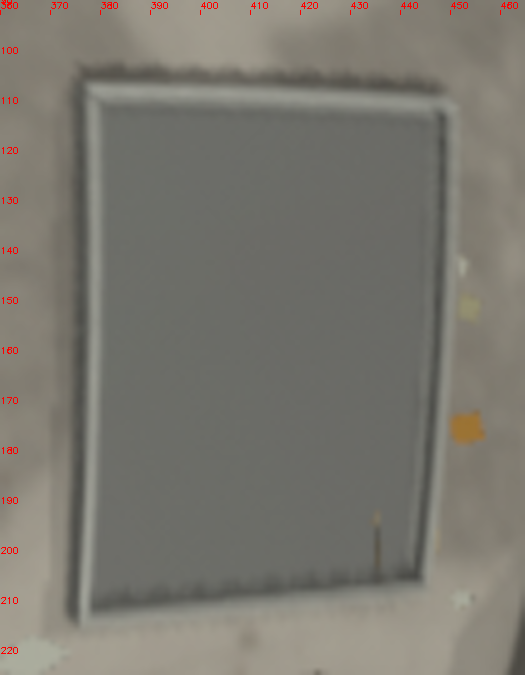

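```bash
python3 - <<'E'
from h import *
f=load("wrist7")
def quad(n,L,z,o):
    P=np.array([wray(f,o[0]+x/5-.4,o[1]+y/5-.4,z)[:2] for x,y in L]); c=P.mean(0)
    # order frontleft backleft backright frontright
    dx=(P[1]+P[2]-P[0]-P[3])/2; dy=(P[0]+P[1]-P[2]-P[3])/2
    print(n,c.round(1),np.hypot(*dx).round(),np.hypot(*dy).round(),"yaw",np.degrees([np.arctan2(dx[1],dx[0]),np.arctan2(-dy[0],dy[1])]).round(1),P.round().tolist())
a=(170,120);b=(360,90)
quad("white",[(545,184),(543,416),(309,417),(306,186)],83,a)
quad("low",[(476,427),(483,635),(149,643),(128,438)],56,a)
quad("flaskplace",[(287,140),(293,362),(84,371),(66,152)],8,a)
quad("caddy outer",[(575,57),(582,722),(92,736),(25,85)],10,a)
quad("tray",[(452,100),(425,583),(85,620),(85,90)],12,b)
quad("tray",[(452,110),(425,583),(80,620),(85,85)],12,b)
E
```

```text
white [511.7   5.9] 57.0 57.0 yaw [-5.6 -5.3] [[486.0, 37.0], [543.0, 32.0], [537.0, -25.0], [481.0, -19.0]]
low [579.9 -33.3] 61.0 94.0 yaw [-3.6 -3.7] [[553.0, 15.0], [613.0, 12.0], [607.0, -82.0], [547.0, -78.0]]
flaskplace [507.9 -65.6] 66.0 64.0 yaw [-4.7 -3.5] [[477.0, -31.0], [543.0, -37.0], [539.0, -100.0], [473.0, -95.0]]
caddy outer [561.1 -32.6] 209.0 159.0 yaw [-3.8 -3.3] [[461.0, 53.0], [670.0, 40.0], [661.0, -119.0], [452.0, -104.0]]
tray [518.5 259.2] 164.0 135.0 yaw [-1.3 -1.1] [[438.0, 330.0], [602.0, 324.0], [599.0, 190.0], [435.0, 193.0]]
tray [518.9 258.7] 163.0 136.0 yaw [-1.6 -2.2] [[441.0, 329.0], [602.0, 324.0], [599.0, 189.0], [434.0, 193.0]]
```

```bash
python3 go.py 512 6 40 174.5;  python3 -m inch '[100,0.1,-0.1,3,0, 100,0.15,-0.15,8,0, 100,0.15,-0.15,12,0, 100,0.15,-0.15,15,0, 100,0.15,-0.15,16,0]'; python3 go.py 512 6 40 174.5; python3 - <<'E'
from plant import *
from h import *
f=grab_frame("wrist"); np.savez("wrist8.npz",**f);cv2.imwrite("pics/w8.png",f["img"][:,:,::-1])
E
```

```text
t 11.9 pos [511.2   6.9 250.5] psi 174.0 open 93.8 F [-0.6  0.4 -0.5] J [-0.2   0.38  0.18  1.85 -0.08  0.92  1.49] tilt 0.001
rows: [-0.07 -0.08 21.05] turn -0.5
t: 12.58
position: [509.7, 5.3, 90.0]
eef_rot: [[-0.994, 0.106, -0.0], [0.106, 0.994, -0.001], [0.0, -0.001, -1.0]]
wrist_force: [-0.6, 0.5, 0.6]
opening: 94.1
t 12.6 pos [509.7   5.3  90. ] psi 173.9 open 94.1 F [-0.6  0.5  0.6] J [-0.15  0.61  0.13  2.02 -0.15  0.53  1.54] tilt 0.001
rows: [-0.22  0.09  5.  ] turn -0.6
```

View pics/w8.png

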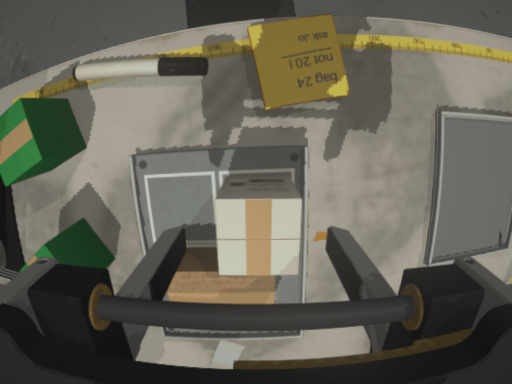

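```bash
python3 -m inch '[100,-0.2,0.1,1.5,-0.5, 100,-0.2,0.1,3,-0.5, 100,-0.2,0.1,4,-0.5, 100,-0.2,0.1,5,-0.5, 100,-0.2,0.1,5,-0.5]'; python3 go.py 512 6 40 174.5; python3 -m inch '[60,0,0,0,0, 50,0,0,0,0, 45,0,0,0,0, 40,0,0,0,0, 40,0,0,0,0]' 25; python3 go.py
```

```text
t: 13.25
position: [511.2, 6.0, 39.0]
eef_rot: [[-0.995, 0.097, -0.002], [0.097, 0.995, -0.001], [0.002, -0.001, -1.0]]
wrist_force: [-0.2, 0.1, 0.0]
opening: 94.1
t 13.2 pos [511.2   6.   39. ] psi 174.4 open 94.1 F [-0.2  0.1  0. ] J [-0.13  0.7   0.1   2.04 -0.16  0.41  1.56] tilt 0.002
rows: [-0.08  0.   -0.1 ] turn -0.1
t: 13.88
position: [511.3, 6.2, 39.2]
eef_rot: [[-0.995, 0.097, -0.001], [0.097, 0.995, -0.0], [0.001, -0.001, -1.0]]
wrist_force: [0.1, -0.2, 1.5]
opening: 57.3
t 13.9 pos [511.3   6.2  39.2] psi 174.4 open 57.3 F [ 0.1 -0.2  1.5] J [-0.13  0.7   0.1   2.04 -0.16  0.41  1.56] tilt 0.002
```

```bash
python3 -m inch '[40,0,0,-1,0, 40,0,0,-2,0, 40,0,0,-5,0, 40,0,0,-10,0, 40,0,0,-14,0]'; python3 go.py 432 -348 180 170; 
```

```text
t: 14.5
position: [511.7, 6.1, 181.6]
eef_rot: [[-0.995, 0.097, -0.0], [0.097, 0.995, -0.0], [0.0, -0.0, -1.0]]
wrist_force: [0.1, 0.2, -1.7]
opening: 57.8
t 14.5 pos [511.7   6.1 181.6] psi 174.4 open 57.8 F [ 0.1  0.2 -1.7] J [-0.19  0.47  0.17  1.93 -0.11  0.75  1.52] tilt 0.000
rows: [  4.49 -36.02   0.17] turn 4.4
```

```bash
python3 -m inch '[40,0.5,-5,0,0, 40,1.5,-11,0,1, 40,2.5,-17,0,2, 40,3.5,-23,0,3, 40,4,-28,0,4]'; python3 go.py 432 -348 180 170;  python3 -m inch '[40,0.3,-3,0,0, 40,0.5,-6,0,0, 40,0.5,-7.5,0,0, 40,0.5,-7.6,0,0, 40,0.5,-7.6,0,0]'; python3 go.py 432 -348 36 170; python3 - <<'E'
from plant import *
from h import *
f=grab_frame("wrist"); np.savez("wrist9.npz",**f);cv2.imwrite("pics/w9.png",f["img"][:,:,::-1])
f=grab_frame("scene"); np.savez("scene9.npz",**f);crop(f,220,100,420,300,4,"s9")
E
```

```text
t: 15.12
position: [443.3, -271.0, 182.6]
eef_rot: [[-0.986, 0.169, 0.0], [0.169, 0.986, -0.001], [-0.001, -0.001, -1.0]]
wrist_force: [0.2, -0.8, -1.6]
opening: 57.6
t 15.1 pos [ 443.3 -271.   182.6] psi 170.3 open 57.6 F [ 0.2 -0.8 -1.6] J [ 0.36  0.48  0.19  1.91 -0.13  0.76  2.03] tilt 0.001
rows: [-0.18 -7.78  0.26] turn 0.3
t: 15.75
position: [426.1, -343.5, 182.6]
eef_rot: [[-0.986, 0.167, 0.0], [0.167, 0.986, 0.0], [-0.0, 0.0, -1.0]]
wrist_force: [-0.0, -0.1, -2.0]
opening: 57.9
t 15.8 pos [ 426.1 -343.5  182.6] psi 170.4 open 57.9 F [-0.  -0.1 -2. ] J [ 0.5   0.52  0.19  1.84 -0.13  0.8   2.16] tilt 0.000
rows: [-0.65 -0.34 14.66] turn 0.4
```

View pics/w9.png

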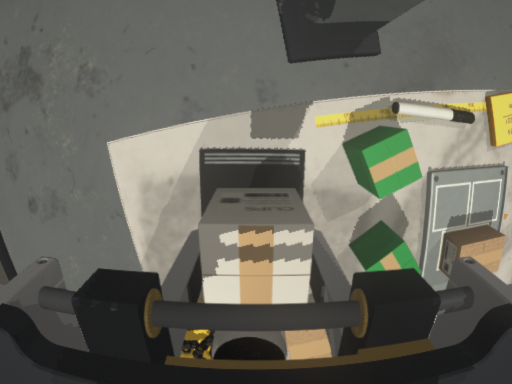

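View pics/s9.png

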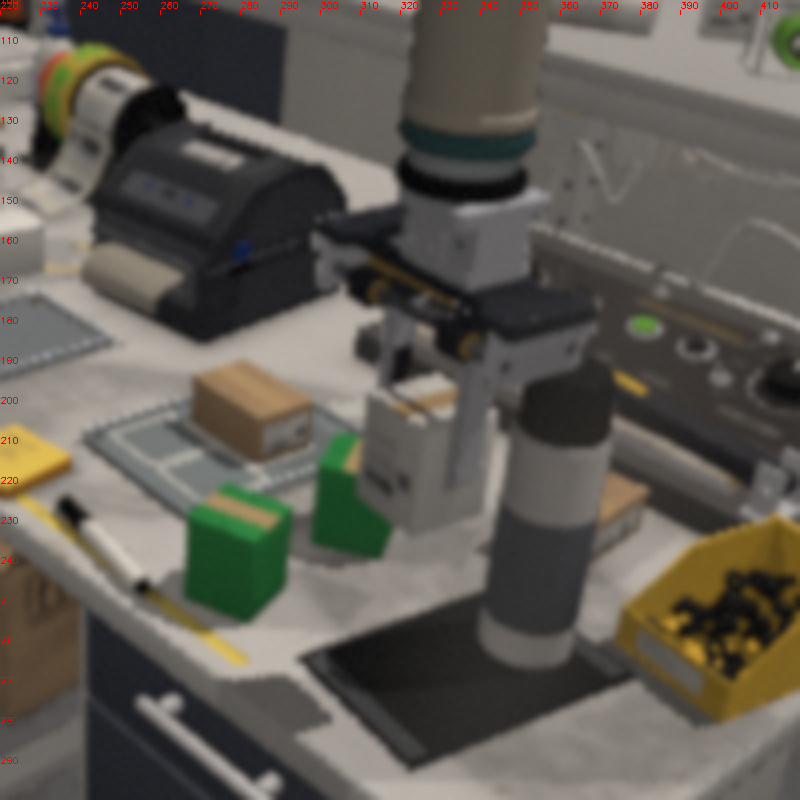

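```bash
python3 - <<'E'
from h import *
f=load("wrist9")
print([wray(f,u,v,4).round(1)[:2] for u,v in [(201,150),(304,149)]])
R=lambda a:np.array([[np.cos(a),-np.sin(a)],[np.sin(a),np.cos(a)]])
r=R(np.radians(-10.2))
for q in ([426.1,-343.5],[432,-348],[538.1,-366.7]): print(q,r.T@(np.array(q)-[485,-357.5]))
E
```

```text
[array([ 376.8, -403.4]), array([ 396.5, -279.9])]
[426.1, -343.5] [-60.44830767   3.34844731]
[432, -348] [-5.38446723e+01 -3.56329612e-02]
[538.1, -366.7] [53.88996639  0.34860012]
```

```bash
python3 -m inch '[40,-0.4,-0.2,3,0, 40,-0.65,-0.35,7,0, 40,-0.65,-0.35,10,0, 40,-0.65,-0.35,12,0, 40,-0.65,-0.35,13,0]'; python3 go.py 432 -348 35.2 170; python3 -m inch '[40,0,0,0.5,0, 40,0,0,1,0, 40,0,0,1.3,0, 40,0,0,1.5,0, 40,0,0,1.5,0]'; python3 go.py 432 -348 35.2 170
```

```text
t: 16.48
position: [432.1, -346.8, 51.6]
eef_rot: [[-0.986, 0.165, -0.001], [0.165, 0.986, 0.001], [0.001, 0.001, -1.0]]
wrist_force: [-0.4, 0.3, -1.4]
opening: 57.6
t 16.5 pos [ 432.1 -346.8   51.6] psi 170.5 open 57.6 F [-0.4  0.3 -1.4] J [ 0.54  0.72  0.14  1.92 -0.18  0.52  2.2 ] tilt 0.001
rows: [-0.01 -0.13  1.64] turn 0.5
t: 17.1
position: [432.1, -346.8, 36.7]
eef_rot: [[-0.986, 0.165, -0.001], [0.165, 0.986, 0.001], [0.001, 0.001, -1.0]]
wrist_force: [0.3, 0.7, -1.2]
opening: 58.0
t 17.1 pos [ 432.1 -346.8   36.7] psi 170.5 open 58.0 F [ 0.3  0.7 -1.2] J [ 0.54  0.74  0.13  1.92 -0.18  0.49  2.21] tilt 0.001
rows: [-0.01 -0.12  0.15] turn 0.5
```

```bash
python3 -m inch '[40,0,0,0.05,0, 40,0,0,0.1,0, 40,0,0,0.15,0, 40,0,0,0.15,0, 40,0,0,0.15,0]'; python3 go.py; python3 -m inch '[70,0,0,0,0, 100,0,0,0,0, 100,0,0,0,0, 100,0,0,0,0, 100,0,0,0,0]'; python3 -m inch '[100,0,0,-1,0, 100,0,0,-4,0, 100,0,0,-9,0, 100,0,0,-14,0, 100,0,0,-18,0]'; python3 go.py 580 -33 230 86; python3 - <<'E'
from plant import *
from h import *
f=grab_frame("scene"); np.savez("scene10.npz",**f);crop(f,220,100,420,300,4,"s10")
E
```

```text
t: 17.73
position: [432.2, -346.8, 35.3]
eef_rot: [[-0.986, 0.165, -0.001], [0.165, 0.986, 0.001], [0.001, 0.001, -1.0]]
wrist_force: [0.4, 0.3, 0.4]
opening: 57.9
t 17.7 pos [ 432.2 -346.8   35.3] psi 170.5 open 57.9 F [0.4 0.3 0.4] J [ 0.54  0.74  0.13  1.92 -0.19  0.49  2.21] tilt 0.001
t: 18.35
position: [432.2, -346.9, 35.2]
eef_rot: [[-0.986, 0.165, -0.001], [0.165, 0.986, 0.001], [0.001, 0.001, -1.0]]
wrist_force: [-0.3, 0.3, 0.4]
opening: 94.3
t: 18.98
position: [432.5, -347.3, 218.2]
eef_rot: [[-0.986, 0.165, 0.001], [0.165, 0.986, -0.0], [-0.001, -0.0, -1.0]]
wrist_force: [1.0, 0.1, -0.6]
opening: 94.0
t 19.0 pos [ 432.5 -347.3  218.2] psi 170.5 open 94.0 F [ 1.   0.1 -0.6] J [ 0.49  0.48  0.21  1.78 -0.12  0.89  2.15] tilt 0.001
rows: [-9.35 33.44 -1.17] turn 84.5
```

View pics/s10.png

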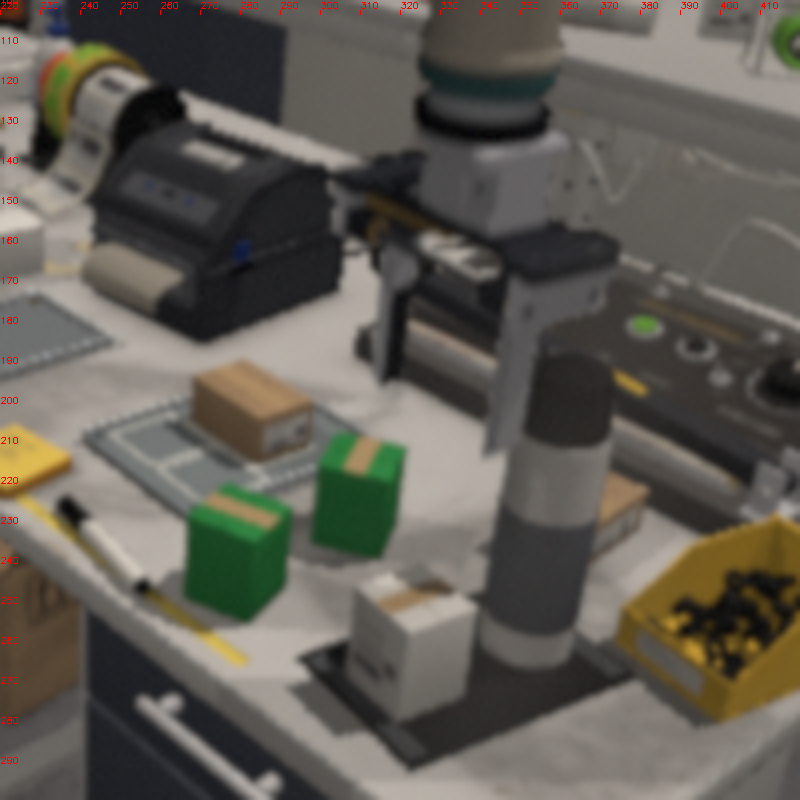

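```bash
python3 -m inch '[100,0,4,-3,0, 100,-1,10,-5,8, 100,-3,16,-5,18, 100,-5,22,-4,28, 100,-7,28,-3,38]'; python3 go.py 580 -33 230 86;
```

```text
t: 19.65
position: [547.7, -88.5, 254.1]
eef_rot: [[-0.671, 0.742, 0.01], [0.742, 0.671, -0.005], [-0.01, 0.004, -1.0]]
wrist_force: [0.4, -1.0, 0.0]
opening: 93.8
t 19.6 pos [547.7 -88.5 254.1] psi 132.1 open 93.8 F [ 0.4 -1.   0. ] J [-0.12  0.45  0.34  1.74 -0.17  0.97  1.01] tilt 0.011
rows: [1.97 6.11 2.41] turn 46.1
```

```bash
python3 -m inch '[100,1,3,1,8, 100,2,5,2,18, 100,2,6.1,3,28, 100,2,6.1,3,38, 100,2,6.1,5,46]'; python3 go.py 580 -33 120 86; python3 - <<'E'
from plant import *
from h import *
f=grab_frame("wrist"); np.savez("wrist11.npz",**f);cv2.imwrite("pics/w11.png",f["img"][:,:,::-1])
E
```

```text
t: 20.27
position: [581.1, -32.9, 205.3]
eef_rot: [[0.072, 0.997, 0.013], [0.997, -0.072, -0.005], [-0.004, 0.013, -1.0]]
wrist_force: [-0.3, -0.2, 0.0]
opening: 94.0
t 20.3 pos [581.1 -32.9 205.3] psi 85.9 open 94.0 F [-0.3 -0.2  0. ] J [-0.33  0.57  0.53  1.74 -0.35  0.91  0.27] tilt 0.014
rows: [ 0.01 -0.23  8.53] turn -0.1
```

View pics/w11.png

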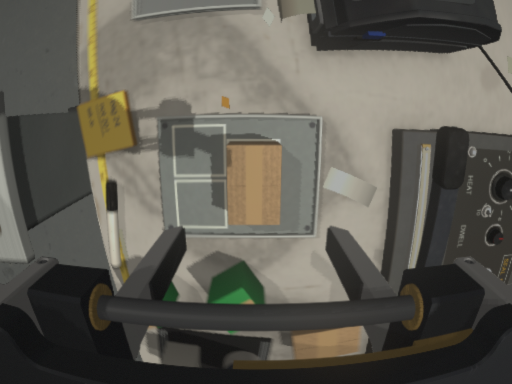

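```bash
python3 -m inch '[100,0,-0.2,2,0, 100,0,-0.2,5,0, 100,0,-0.2,8,0, 100,0,-0.2,8.5,0, 100,0,-0.2,8.5,0]'; python3 - <<'E'
from plant import *
from h import *
f=grab_frame("wrist"); np.savez("wrist12.npz",**f); crop(f,130,60,380,310,3,"w12")
E
python3 go.py 580 -33 20 86
```

```text
t: 20.95
position: [577.8, -32.9, 117.8]
eef_rot: [[0.075, 0.997, 0.008], [0.997, -0.075, -0.005], [-0.004, 0.008, -1.0]]
wrist_force: [1.2, -0.3, 0.3]
opening: 93.8
t 21.0 pos [578.2 -32.9 118.2] psi 85.7 open 94.2 F [0.5 0.6 0.3] J [-0.28  0.68  0.46  1.82 -0.42  0.73  0.33] tilt 0.010
rows: [0.05 0.09 9.82] turn -0.3
```

View pics/w12.png

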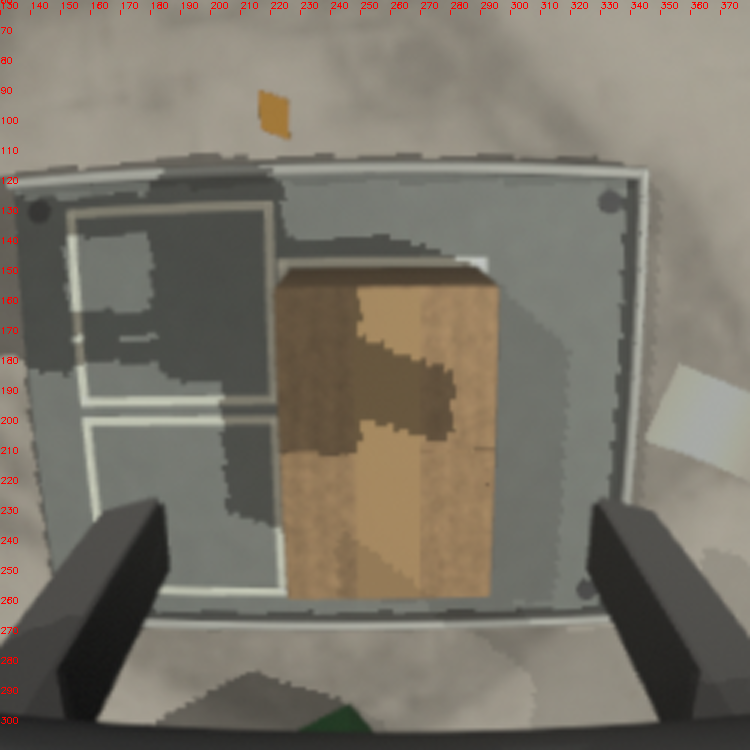

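```bash
python3 - <<'E'
from h import *
f=load("wrist12")
P=np.array([wray(f,130+x/3-.4,60+y/3-.4,56)[:2] for x,y in [(276,286),(498,286),(490,597),(287,597)]]);print(P.round(),P.mean(0))
dx=(P[1]+P[2]-P[0]-P[3])/2; dy=(P[0]+P[1]-P[2]-P[3])/2;print(np.degrees([np.arctan2(dx[1],dx[0]),np.arctan2(-dy[0],dy[1])]))
E
python3 -m inch '[100,0.1,0.1,2.5,0, 100,0.1,0.1,5,0, 100,0.1,0.1,7,0, 100,0.1,0.1,8.5,0, 100,0.1,0.1,8.8,0]'; python3 go.py 580 -33 20 86
```

```text
[[554.  15.]
 [614.  11.]
 [609. -83.]
 [547. -78.]] [580.98765957 -33.5490879 ]
[-4.44423328 -3.7997822 ]
t: 21.62
position: [580.2, -32.4, 30.2]
eef_rot: [[0.075, 0.997, 0.009], [0.997, -0.075, -0.005], [-0.004, 0.009, -1.0]]
wrist_force: [-0.7, 0.4, 0.7]
opening: 94.1
t 21.6 pos [580.2 -32.4  30.2] psi 85.7 open 94.1 F [-0.7  0.4  0.7] J [-0.22  0.8   0.37  1.86 -0.5   0.56  0.39] tilt 0.010
rows: [-0.05 -0.02  1.02] turn -0.3
```

```bash
python3 -m inch '[100,-0.1,0,0.3,0, 100,-0.1,0,0.6,0, 100,-0.1,0,0.8,0, 100,-0.1,0,0.8,0, 100,-0.1,0,0.8,0]'; python3 go.py; python3 -m inch '[60,0,0,0,0, 50,0,0,0,0, 50,0,0,0,0, 45,0,0,0,0, 45,0,0,0,0]' 25; python3 go.py
```

```text
t: 22.25
position: [580.2, -33.5, 22.3]
eef_rot: [[0.075, 0.997, 0.009], [0.997, -0.075, -0.005], [-0.004, 0.009, -1.0]]
wrist_force: [-0.2, -0.3, 0.3]
opening: 93.9
t 22.2 pos [580.2 -33.5  22.3] psi 85.7 open 93.9 F [-0.2 -0.3  0.3] J [-0.22  0.82  0.36  1.87 -0.51  0.54  0.4 ] tilt 0.010
t: 22.88
position: [580.4, -33.5, 22.4]
eef_rot: [[0.075, 0.997, 0.009], [0.997, -0.075, -0.005], [-0.004, 0.01, -1.0]]
wrist_force: [0.2, 0.2, 1.2]
opening: 61.9
t 22.9 pos [580.4 -33.5  22.4] psi 85.7 open 61.9 F [0.2 0.2 1.2] J [-0.22  0.82  0.36  1.87 -0.51  0.54  0.4 ] tilt 0.010
```

```bash
python3 -m inch '[45,0,0,-1,0, 45,0,0,-3,0, 45,0,0,-7,0, 45,0,0,-11,0, 45,0,0,-14,0]'; python3 go.py 518.5 259.5 160 88
```

```text
t: 23.5
position: [579.2, -32.9, 164.5]
eef_rot: [[0.075, 0.997, 0.01], [0.997, -0.075, -0.005], [-0.004, 0.011, -1.0]]
wrist_force: [0.7, -0.0, -1.9]
opening: 62.1
t 23.5 pos [579.2 -32.9 164.5] psi 85.7 open 62.1 F [ 0.7 -0.  -1.9] J [-0.31  0.62  0.5   1.78 -0.38  0.83  0.3 ] tilt 0.012
rows: [28.7  -8.26  0.24] turn -2.3
```

```bash
python3 -m inch '[45,2,-3,0,0, 45,7,-6,0,-1, 45,13,-8,0,-2, 45,19,-8.2,0,-2.3, 45,25,-8.2,0,-2.3]'; python3 go.py 518.5 259.5 160 88;  python3 -m inch '[45,2,0,0,0, 45,3,0,0,0, 45,3.5,0,0,0, 45,3.6,0,0,0, 45,3.6,0,0,0]'; python3 go.py 518.5 259.5 20 88; python3 - <<'E'
from plant import *
from h import *
f=grab_frame("wrist"); np.savez("wrist13.npz",**f);cv2.imwrite("pics/w13.png",f["img"][:,:,::-1])
f=grab_frame("top"); np.savez("top13.npz",**f);cv2.imwrite("pics/t13.png",f["img"][:,:,::-1])
E
```

```text
t: 24.12
position: [515.6, 224.5, 163.3]
eef_rot: [[0.035, 0.999, 0.011], [0.999, -0.035, -0.005], [-0.004, 0.011, -1.0]]
wrist_force: [1.3, -0.2, -1.6]
opening: 61.7
t 24.1 pos [515.6 224.5 163.3] psi 88.0 open 61.7 F [ 1.3 -0.2 -1.6] J [-0.8   0.6   0.52  1.83 -0.39  0.81 -0.12] tilt 0.012
rows: [3.51 0.16 0.32] turn -0.0
t: 24.75
position: [517.2, 259.0, 163.3]
eef_rot: [[0.037, 0.999, 0.011], [0.999, -0.037, -0.005], [-0.005, 0.011, -1.0]]
wrist_force: [0.2, -0.2, -1.9]
opening: 61.8
t 24.8 pos [517.2 259.  163.3] psi 87.9 open 61.8 F [ 0.2 -0.2 -1.9] J [-0.85  0.63  0.53  1.79 -0.4   0.83 -0.17] tilt 0.012
rows: [ 0.12 -0.03 14.33] turn -0.1
```

View pics/w13.png

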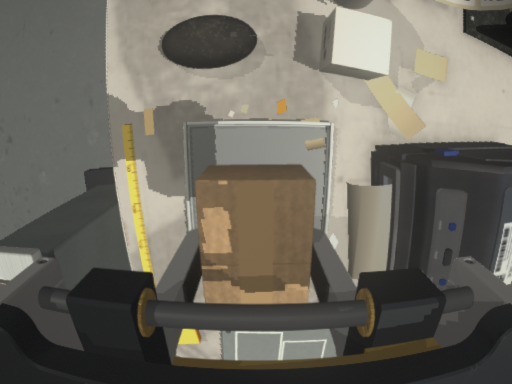

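View pics/t13.png

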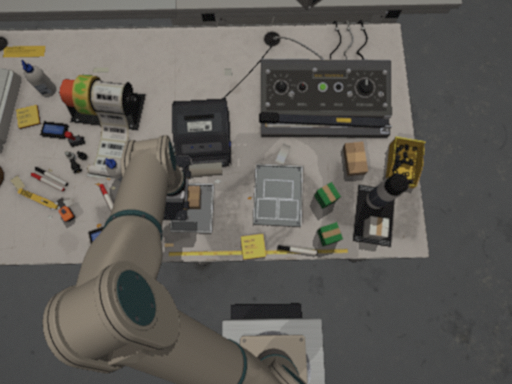

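```bash
python3 - <<'E'
from h import *
f=load("wrist13"); P=[wray(f,u,v,12).round(1)[:2] for u,v in [(185.5,122),(334,122.5)]]
print(P,np.mean(P,0)); print(np.mean(P,0)+70*np.array([-np.sin(np.radians(2)),-np.cos(np.radians(2))]))
E
```

```text
[array([443.4, 334.1]), array([609.4, 327.9])] [526.4 331. ]
[523.95703523 261.04264211]
```

```bash
python3 -m inch '[45,0.1,0.2,3,0, 45,0.1,0.25,7,0, 45,0.1,0.25,10,0, 45,0.1,0.25,12,0, 45,0.1,0.25,13,0]'; python3 go.py 520 260 18.4 88; python3 -m inch '[45,0,0,0.4,0, 45,0,0,0.8,0, 45,0,0,1.1,0, 45,0,0,1.2,0, 45,0,0,1.2,0]'; python3 go.py 520 260 18.4 88
```

```text
t: 25.48
position: [520.7, 258.9, 32.3]
eef_rot: [[0.037, 0.999, 0.009], [0.999, -0.037, -0.006], [-0.005, 0.009, -1.0]]
wrist_force: [-0.3, 0.4, -1.1]
opening: 61.5
t 25.5 pos [520.7 258.9  32.3] psi 87.9 open 61.5 F [-0.3  0.4 -1.1] J [-0.76  0.81  0.4   1.86 -0.52  0.57 -0.07] tilt 0.011
rows: [ 0.11 -0.08  1.39] turn -0.1
t: 26.1
position: [520.9, 259.0, 20.5]
eef_rot: [[0.037, 0.999, 0.01], [0.999, -0.037, -0.006], [-0.005, 0.01, -1.0]]
wrist_force: [0.2, 0.2, -1.3]
opening: 62.0
t 26.1 pos [520.9 259.   20.5] psi 87.9 open 62.0 F [ 0.2  0.2 -1.3] J [-0.75  0.82  0.38  1.86 -0.53  0.55 -0.06] tilt 0.011
rows: [ 0.1  -0.09  0.2 ] turn -0.1
```

```bash
python3 -m inch '[45,0,0,0.1,0, 45,0,0,0.15,0, 45,0,0,0.2,0, 45,0,0,0.2,0, 45,0,0,0.2,0]'; python3 go.py; python3 -m inch '[70,0,0,0,0, 100,0,0,0,0, 100,0,0,0,0, 100,0,0,0,0, 100,0,0,0,0]'; python3 -m inch '[100,0,0,-1,0, 100,0,0,-4,0, 100,0,0,-9,0, 100,0,0,-14,0, 100,0,0,-20,0]'; python3 go.py 432 -347 250 170.5; python3 - <<'E'
from plant import *
from h import *
f=grab_frame("wrist"); np.savez("wrist14.npz",**f);cv2.imwrite("pics/w14.png",f["img"][:,:,::-1])
f=grab_frame("scene"); np.savez("scene14.npz",**f);crop(f,170,100,370,300,4,"s14")
E
```

```text
t: 26.72
position: [520.9, 258.9, 18.4]
eef_rot: [[0.037, 0.999, 0.009], [0.999, -0.037, -0.006], [-0.005, 0.01, -1.0]]
wrist_force: [-0.0, 0.3, -1.2]
opening: 61.7
t 26.7 pos [520.9 258.9  18.4] psi 87.9 open 61.7 F [-0.   0.3 -1.2] J [-0.75  0.83  0.38  1.86 -0.53  0.55 -0.06] tilt 0.011
t: 27.35
position: [520.9, 259.0, 18.5]
eef_rot: [[0.038, 0.999, 0.01], [0.999, -0.037, -0.006], [-0.005, 0.01, -1.0]]
wrist_force: [-0.5, -0.3, -0.5]
opening: 93.9
t: 27.98
position: [518.3, 259.8, 220.3]
eef_rot: [[0.038, 0.999, 0.009], [0.999, -0.038, -0.006], [-0.006, 0.009, -1.0]]
wrist_force: [0.4, 1.5, -0.3]
opening: 93.6
t 28.0 pos [518.3 259.8 220.3] psi 87.8 open 93.6 F [ 0.4  1.5 -0.3] J [-0.88  0.57  0.58  1.72 -0.35  0.96 -0.21] tilt 0.011
rows: [-60.98  -6.31  -2.68] turn -82.7
```

View pics/w14.png

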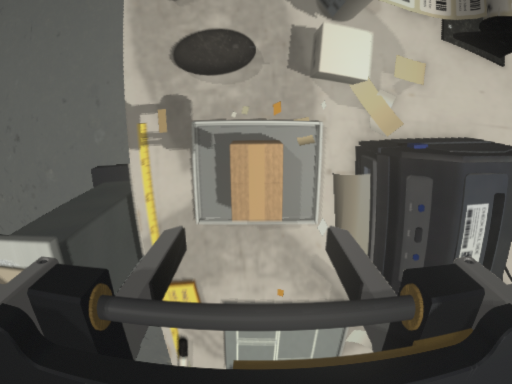

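View pics/s14.png

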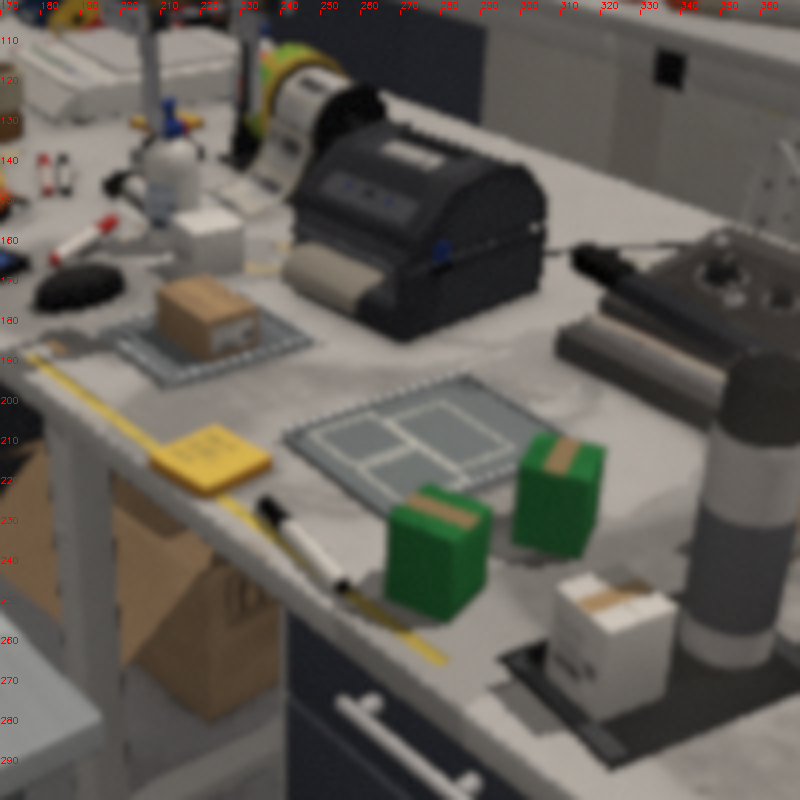

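```bash
python3 - <<'E'
from h import *
f=load("wrist14"); crop(f,180,110,335,235,5,"w14c")
E
```

```text
(no output)
```

View pics/w14c.png

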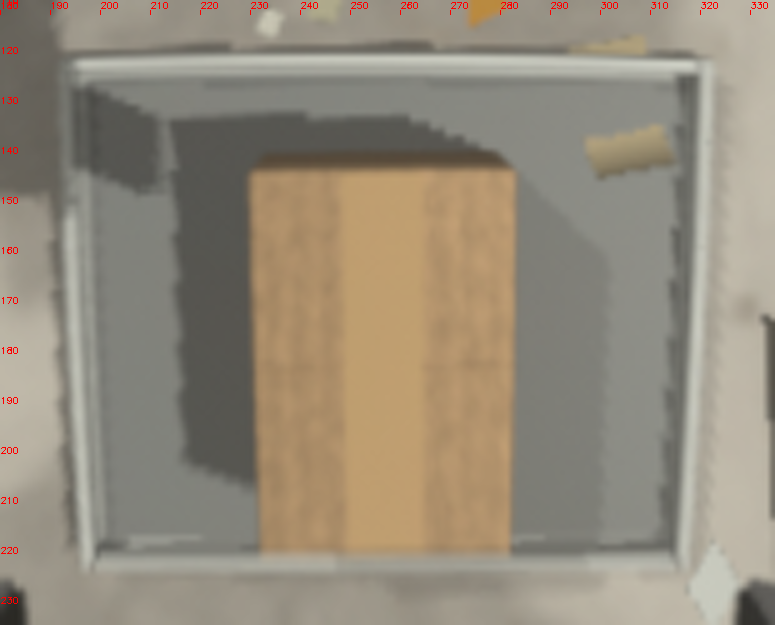

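```bash
python3 - <<'E'
from h import *
f=load("wrist14")
def q(L,z):
    P=np.array([wray(f,180+x/5-.4,110+y/5-.4,z)[:2] for x,y in L]); return P.round().tolist(),P.mean(0)
print("tray",q([(68,58),(714,58),(688,571),(85,571)],12))
print("low",q([(250,171),(515,169),(511,552),(260,552)],52))
E
```

```text
tray ([[442.0, 334.0], [610.0, 328.0], [605.0, 186.0], [435.0, 193.0]], array([522.75388327, 260.47317054]))
low ([[491.0, 306.0], [553.0, 304.0], [551.0, 209.0], [488.0, 212.0]], array([520.66406074, 257.66829459]))
```

```bash
python3 -m inch '[100,-4,0,-2,-5, 100,-10,-1,-3,-12, 100,-16,-1.5,-3,-20, 100,-22,-2,-3,-28, 100,-28,-3,-3,-36]'; python3 go.py 432 -347 250 170.5
```

```text
t: 28.7
position: [481.4, -19.6, 254.8]
eef_rot: [[-0.56, 0.828, 0.022], [0.828, 0.561, 0.0], [-0.012, 0.018, -1.0]]
wrist_force: [0.9, -0.9, -0.0]
opening: 93.9
t 28.7 pos [481.4 -19.6 254.8] psi 124.1 open 93.9 F [ 0.9 -0.9 -0. ] J [-0.37  0.34  0.47  1.93 -0.2   0.89  0.8 ] tilt 0.022
rows: [-24.34 -22.46   0.36] turn -46.4
```

```bash
python3 - <<'E'
from plant import *
from h import *
f=grab_frame("scene"); np.savez("scene15.npz",**f);cv2.imwrite("pics/s15.png",f["img"][:,:,::-1])
E
```

```text
(no output)
```

View pics/s15.png

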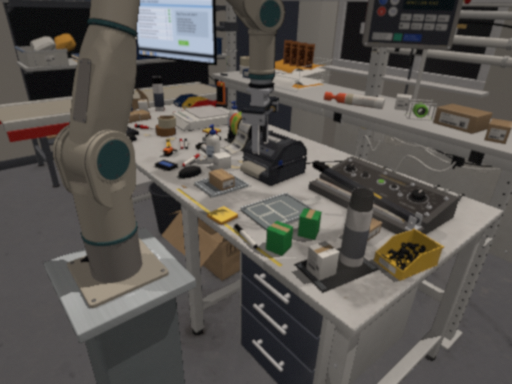

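```bash
python3 -m inch '[100,-4,-4,0,-6, 100,-8,-8,0,-14, 100,-13,-12,0,-22, 100,-17,-16,0,-30, 100,-21,-20,0,-38]'; python3 go.py 432 -347 250 170.5;python3 -m inch '[100,0,0,0,0, 100,0,0,0,0, 100,0,0,0,0, 100,0,0,0,0, 100,0,0,0,0]'; python3 go.py 432.2 -346.9 200 170.5
```

```text
t: 29.38
position: [428.3, -317.2, 255.8]
eef_rot: [[-0.951, 0.31, 0.02], [0.31, 0.951, -0.005], [-0.021, 0.002, -1.0]]
wrist_force: [0.5, 0.6, 0.1]
opening: 94.0
t 29.4 pos [ 428.3 -317.2  255.8] psi 161.9 open 94.0 F [0.5 0.6 0.1] J [ 0.34  0.41  0.35  1.8  -0.18  0.94  2.03] tilt 0.021
rows: [-1.27 -2.72  0.6 ] turn -8.6
t: 30.0
position: [428.8, -316.2, 255.8]
eef_rot: [[-0.951, 0.309, 0.021], [0.309, 0.951, -0.005], [-0.021, 0.002, -1.0]]
wrist_force: [-0.4, 0.1, 0.3]
opening: 93.9
t 30.0 pos [ 428.8 -316.2  255.8] psi 162.0 open 93.9 F [-0.4  0.1  0.3] J [ 0.34  0.41  0.35  1.8  -0.18  0.94  2.03] tilt 0.021
rows: [-1.15 -2.82  5.6 ] turn -8.5
```

```bash
python3 -m inch '[100,-0.5,-1.5,2,-4, 100,-1.2,-2.8,4,-8.5, 100,-1.2,-2.8,5.6,-8.5, 100,-1.2,-2.8,5.6,-8.5, 100,-1.2,-2.8,5.6,-8.5]'; python3 go.py 432.2 -346.9 35.2 170.5; python3 - <<'E'
from plant import *
from h import *
f=grab_frame("wrist"); np.savez("wrist16.npz",**f);cv2.imwrite("pics/w16.png",f["img"][:,:,::-1])
E
```

```text
t: 30.62
position: [433.0, -346.3, 200.5]
eef_rot: [[-0.986, 0.165, 0.021], [0.164, 0.986, -0.005], [-0.021, -0.001, -1.0]]
wrist_force: [0.3, 0.0, 0.2]
opening: 94.1
t 30.6 pos [ 433.  -346.3  200.5] psi 170.5 open 94.1 F [0.3 0.  0.2] J [ 0.44  0.5   0.29  1.82 -0.2   0.83  2.23] tilt 0.022
rows: [ 0.43 -0.05 16.53] turn 0.0
```

View pics/w16.png

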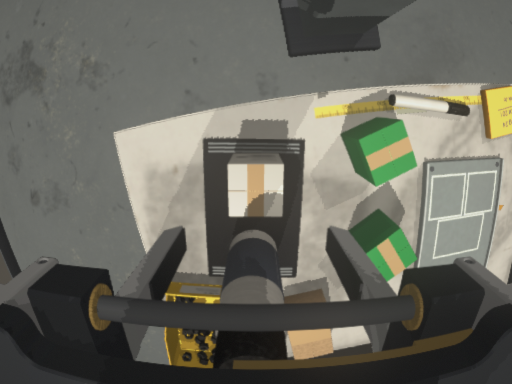

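```bash
python3 -m inch '[100,0.1,0,4,0, 100,0.2,0,8,0, 100,0.3,0,11,0, 100,0.3,0,12,0, 100,0.3,0,12,0]'; python3 go.py 432.2 -346.9 35.2 170.5;python3 -m inch '[100,0.1,0,2,0, 100,0.1,0,3.5,0, 100,0.1,0,4.4,0, 100,0.1,0,4.5,0, 100,0.1,0,4.5,0]'; python3 go.py 432.2 -346.9 35.2 170.5
```

```text
t: 31.3
position: [433.1, -346.8, 81.1]
eef_rot: [[-0.986, 0.164, 0.022], [0.164, 0.986, -0.005], [-0.022, -0.002, -1.0]]
wrist_force: [0.2, 0.1, -0.2]
opening: 93.9
t 31.3 pos [ 433.1 -346.8   81.1] psi 170.5 open 93.9 F [ 0.2  0.1 -0.2] J [ 0.49  0.67  0.22  1.92 -0.27  0.56  2.29] tilt 0.022
rows: [ 0.19 -0.02  4.59] turn 0.0
t: 31.92
position: [433.3, -347.1, 36.4]
eef_rot: [[-0.986, 0.165, 0.022], [0.164, 0.986, -0.006], [-0.023, -0.002, -1.0]]
wrist_force: [0.6, -0.7, 0.5]
opening: 94.3
t 31.9 pos [ 433.3 -347.1   36.4] psi 170.5 open 94.3 F [ 0.6 -0.7  0.5] J [ 0.51  0.74  0.18  1.94 -0.3   0.46  2.32] tilt 0.023
rows: [0.12 0.01 0.12] turn 0.0
```

```bash
python3 -m inch '[60,0,0,0,0, 50,0,0,0,0, 45,0,0,0,0, 40,0,0,0,0, 40,0,0,0,0]' 25; python3 go.py;  python3 -m inch '[40,0,0,-1,0, 40,0,0,-4,0, 40,0,0,-9,0, 40,0,0,-15,0, 40,0,0,-15,0]'; python3 go.py 512.2 6 185 174.4
```

```text
t: 32.55
position: [433.4, -347.1, 36.5]
eef_rot: [[-0.986, 0.164, 0.022], [0.164, 0.986, -0.006], [-0.023, -0.002, -1.0]]
wrist_force: [-0.8, -0.3, 2.1]
opening: 57.8
t 32.5 pos [ 433.4 -347.1   36.5] psi 170.5 open 57.8 F [-0.8 -0.3  2.1] J [ 0.51  0.74  0.18  1.94 -0.3   0.46  2.32] tilt 0.023
t: 33.17
position: [432.3, -348.5, 191.4]
eef_rot: [[-0.986, 0.165, 0.03], [0.164, 0.986, -0.012], [-0.032, -0.007, -0.999]]
wrist_force: [0.8, 0.1, -2.3]
opening: 57.8
t 33.2 pos [ 432.3 -348.5  191.4] psi 170.5 open 57.8 F [ 0.8  0.1 -2.3] J [ 0.44  0.51  0.29  1.84 -0.21  0.79  2.24] tilt 0.032
rows: [-2.03 36.29  0.46] turn -3.9
```

```bash
python3 - <<'E'
from plant import *
for i in range(3): grab_frame("scene")
E
python3 go.py 512.2 6 185 174.4
```

```text
t 33.3 pos [ 429.4 -345.4  185.8] psi 170.5 open 57.7 F [-0.3  0.7 -3.1] J [ 0.44  0.52  0.29  1.84 -0.21  0.79  2.24] tilt 0.022
rows: [-2.39 36.02  0.1 ] turn -3.9
```

```bash
python3 -m inch '[40,-0.4,5,0,0, 40,-0.8,11,0,-1, 40,-1.2,17,0,-2, 40,-1.8,23,0,-3, 40,-2,28,0,-3.9]'; python3 - <<'E'
from plant import *
for i in range(3): grab_frame("scene")
E
python3 go.py 512.2 6 185 174.4
```

```text
t: 33.95
position: [494.3, -69.6, 184.2]
eef_rot: [[-0.995, 0.095, 0.018], [0.095, 0.995, -0.004], [-0.018, -0.002, -1.0]]
wrist_force: [0.0, -0.7, -0.3]
opening: 58.2
t 34.1 pos [494.3 -68.9 184.1] psi 174.8 open 57.7 F [-0.3 -1.3 -0.7] J [-0.12  0.45  0.28  1.98 -0.18  0.72  1.75] tilt 0.017
rows: [-1.11  7.62 -0.08] turn 0.4
```

```bash
python3 -m inch '[40,-0.5,3,0,0.4, 40,-1,6,0,0.4, 40,-1.1,7.6,0,0.4, 40,-1.1,7.6,0,0.4, 40,-1.1,7.6,0,0.4]'; python3 go.py 512.2 6 55 174.4;  python3 - <<'E'
from plant import *
from h import *
f=grab_frame("wrist"); np.savez("wrist17.npz",**f);cv2.imwrite("pics/w17.png",f["img"][:,:,::-1])
E
```

```text
t: 34.72
position: [511.6, 3.9, 184.0]
eef_rot: [[-0.995, 0.099, 0.016], [0.099, 0.995, -0.004], [-0.017, -0.003, -1.0]]
wrist_force: [-0.8, -0.4, -0.6]
opening: 58.0
t 34.7 pos [511.6   3.9 184. ] psi 174.3 open 58.0 F [-0.8 -0.4 -0.6] J [-0.27  0.47  0.29  1.95 -0.18  0.74  1.6 ] tilt 0.017
rows: [ 0.17  0.24 12.89] turn -0.1
```

View pics/w17.png

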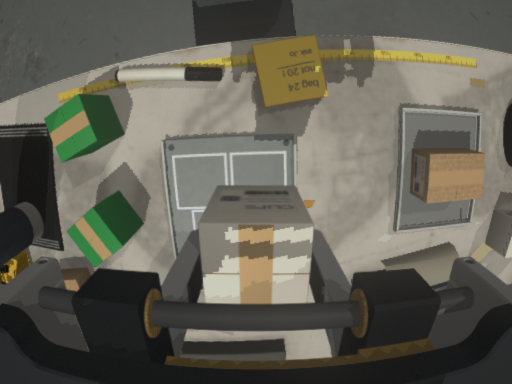

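The carton hangs level in the jaws over its place at (258,180). The low carton sits in the tray at (450,175), and the flask is still on the mat. Lowering.

```bash
python3 -m inch '[40,0.1,0.2,4,0, 40,0.2,0.2,8,0, 40,0.2,0.2,11,0, 40,0.2,0.2,12.5,0, 40,0.2,0.2,12.9,0]';  python3 - <<'E'
from plant import *
for i in range(3): grab_frame("scene")
E
python3 go.py 512.2 6 40.5 174.4
```

```text
t: 35.4
position: [511.9, 4.9, 54.7]
eef_rot: [[-0.995, 0.101, 0.016], [0.101, 0.995, -0.004], [-0.016, -0.003, -1.0]]
wrist_force: [0.5, -0.6, -1.2]
opening: 57.8
t 35.5 pos [512.7   5.4  55.8] psi 174.3 open 57.9 F [-0.1 -0.1 -0.2] J [-0.2   0.67  0.19  2.05 -0.27  0.43  1.67] tilt 0.019
rows: [0.09 0.06 1.53] turn -0.1
```

```bash
python3 -m inch '[40,0,0.05,0.5,0, 40,0.05,0.05,1,0, 40,0.05,0.05,1.3,0, 40,0.05,0.05,1.4,0, 40,0.05,0.05,1.4,0]'; python3 go.py 512.2 6 40.5 174.4; python3 -m inch '[40,0,0,0.05,0, 40,0,0,0.1,0, 40,0,0,0.15,0, 40,0,0,0.2,0, 40,0,0,0.2,0]'; python3 go.py 512.2 6 40.5 174.4;
```

```text
t: 36.17
position: [512.5, 5.9, 41.8]
eef_rot: [[-0.995, 0.1, 0.018], [0.1, 0.995, -0.004], [-0.018, -0.002, -1.0]]
wrist_force: [0.4, -0.4, -1.1]
opening: 58.1
t 36.2 pos [512.5   5.9  41.8] psi 174.3 open 58.1 F [ 0.4 -0.4 -1.1] J [-0.19  0.7   0.18  2.05 -0.28  0.4   1.68] tilt 0.018
rows: [0.04 0.01 0.12] turn -0.1
t: 36.8
position: [512.6, 5.9, 40.6]
eef_rot: [[-0.995, 0.1, 0.018], [0.1, 0.995, -0.004], [-0.019, -0.002, -1.0]]
wrist_force: [-1.9, 0.5, 7.5]
opening: 57.9
t 36.8 pos [512.6   5.9  40.6] psi 174.3 open 57.9 F [-1.9  0.5  7.5] J [-0.19  0.7   0.17  2.05 -0.28  0.39  1.68] tilt 0.019
rows: [0.04 0.01 0.01] turn -0.1
```

```bash
python3 -m inch '[70,0,0,0,0, 100,0,0,0,0, 100,0,0,0,0, 100,0,0,0,0, 100,0,0,0,0]'; python3 -m inch '[100,0,0,-1,0, 100,0,0,-4,0, 100,0,0,-10,0, 100,0,0,-16,0, 100,0,0,-22,0]';  python3 - <<'E'
from plant import *
from h import *
grab_frame("top")
f=grab_frame("wrist"); np.savez("wrist18.npz",**f);cv2.imwrite("pics/w18.png",f["img"][:,:,::-1])
E
python3 go.py 538 -366.7 345 83
```

```text
t: 37.42
position: [512.5, 5.9, 40.5]
eef_rot: [[-0.995, 0.1, 0.018], [0.1, 0.995, -0.004], [-0.019, -0.002, -1.0]]
wrist_force: [-0.3, 0.2, 0.3]
opening: 94.0
t: 38.05
position: [508.1, 6.7, 263.1]
eef_rot: [[-0.995, 0.1, 0.019], [0.1, 0.995, -0.004], [-0.019, -0.002, -1.0]]
wrist_force: [0.9, 0.6, 0.2]
opening: 93.9
t 38.1 pos [512.3   6.4 267.2] psi 174.2 open 93.9 F [ 0.7 -0.6 -0.1] J [-0.32  0.36  0.34  1.85 -0.14  0.93  1.55] tilt 0.031
rows: [ -6.54 -36.86  -7.6 ] turn 91.2
```

View pics/w18.png

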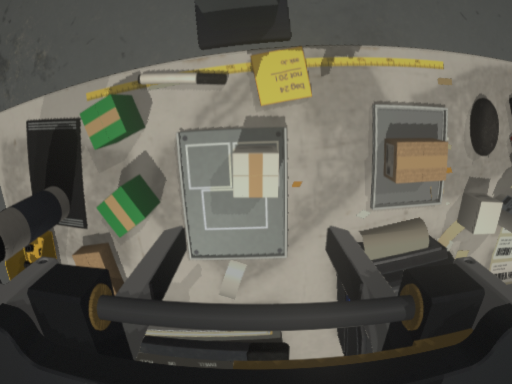

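```bash
python3 - <<'E'
from plant import *
for i in range(4): grab_frame("top")
E
python3 go.py 538 -366.7 345 172; python3 - <<'E'
from h import *
f=load("wrist18"); crop(f,170,110,300,270,5,"w18c")
E
```

```text
t 38.4 pos [507.5   6.8 259.6] psi 174.3 open 94.0 F [-0.7  0.2  0. ] J [-0.32  0.37  0.34  1.86 -0.14  0.92  1.56] tilt 0.017
rows: [ -6.91 -36.88  -8.35] turn 2.3
```

View pics/w18c.png

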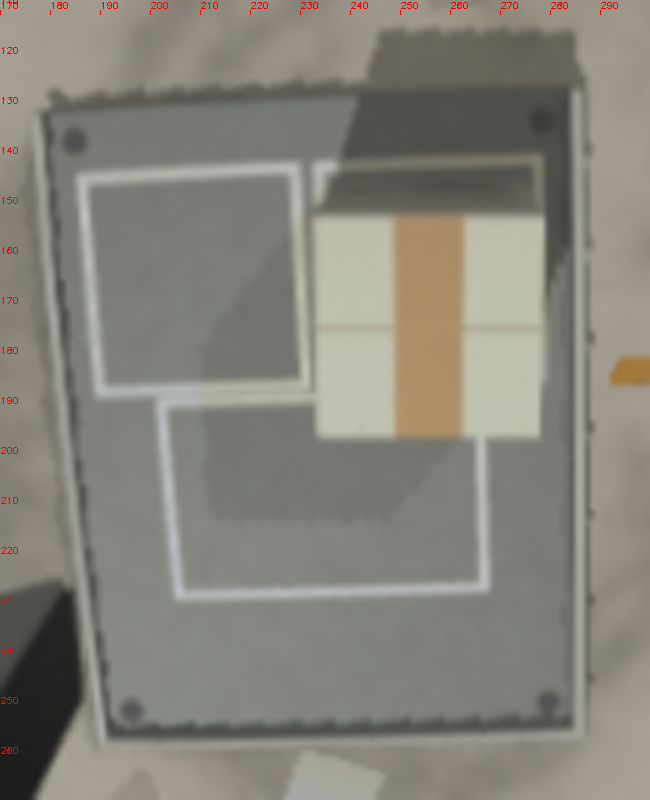

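```bash
python3 -m inch '[100,0,-4,-3,0, 100,-1,-9,-6,0.5, 100,-2.5,-15,-8.4,1, 100,-4,-21,-8.4,1.5, 100,-5.5,-27,-8.4,2.3]'; python3 - <<'E'
from plant import *
for i in range(4): grab_frame("top")
E
python3 go.py 538 -366.7 345 172
```

```text
t: 38.98
position: [533.2, -266.1, 343.5]
eef_rot: [[-0.99, 0.14, 0.014], [0.14, 0.99, -0.002], [-0.014, -0.0, -1.0]]
wrist_force: [0.4, 1.0, 1.2]
opening: 94.2
t 39.2 pos [ 532.4 -265.5  342.8] psi 171.8 open 93.7 F [ 1.1  0.2 -0.2] J [ 0.15  0.45  0.43  1.5  -0.2   1.23  2.03] tilt 0.012
rows: [-2.01 -9.94 -0.19] turn -0.2
```

```bash
python3 -m inch '[100,-0.5,-4,0,0, 100,-1.5,-8,0,0, 100,-2,-9.9,0,0, 100,-2,-9.9,0,0, 100,-2,-9.9,0,0]'; python3 go.py 538 -366.7 240 172; python3 - <<'E'
from plant import *
from h import *
f=grab_frame("wrist"); np.savez("wrist19.npz",**f);cv2.imwrite("pics/w19.png",f["img"][:,:,::-1])
E
```

```text
t: 39.8
position: [538.6, -363.6, 342.4]
eef_rot: [[-0.99, 0.14, 0.012], [0.14, 0.99, 0.0], [-0.012, 0.002, -1.0]]
wrist_force: [-0.3, 0.4, -0.1]
opening: 93.9
t 39.8 pos [ 538.6 -363.6  342.4] psi 171.9 open 93.9 F [-0.3  0.4 -0.1] J [ 0.32  0.55  0.42  1.33 -0.23  1.3   2.18] tilt 0.012
rows: [ 0.14 -0.33 10.24] turn -0.1
```

View pics/w19.png

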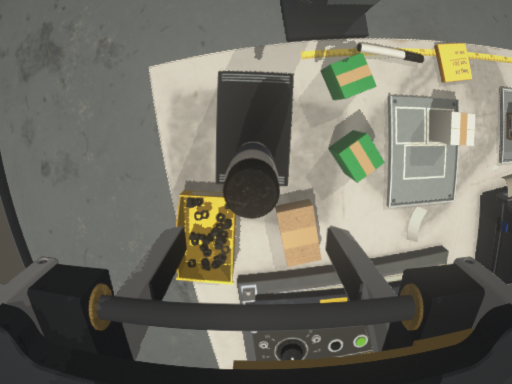

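```bash
python3 -m inch '[100,0.1,-0.3,3,0, 100,0.1,-0.3,6,0, 100,0.1,-0.3,8.5,0, 100,0.1,-0.3,10,0, 100,0.1,-0.3,10.2,0]'; python3 - <<'E'
from plant import *
from h import *
for i in range(3): grab_frame("top")
f=grab_frame("wrist"); np.savez("wrist20.npz",**f);crop(f,160,120,360,310,4,"w20")
E
python3 go.py 538 -366.7 191.5 172;
```

```text
t: 40.48
position: [538.5, -365.4, 240.1]
eef_rot: [[-0.99, 0.139, 0.011], [0.139, 0.99, 0.001], [-0.011, 0.002, -1.0]]
wrist_force: [0.4, -0.2, 0.3]
opening: 94.0
t 40.7 pos [ 539.  -366.9  241.9] psi 172.0 open 93.9 F [ 0.8 -0.9 -0.2] J [ 0.33  0.62  0.4   1.49 -0.27  1.08  2.22] tilt 0.014
rows: [0.17 0.   5.03] turn -0.0
```

View pics/w20.png

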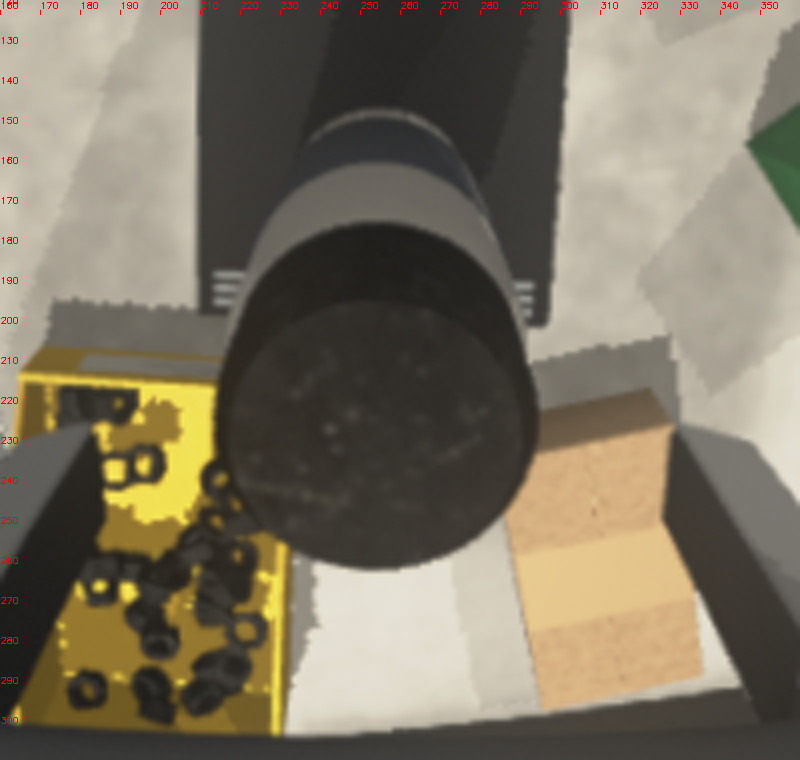

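```bash
python3 - <<'E'
from h import *
f=load("wrist20")
print([wray(f,u,v,227).round(1) for u,v in [(254.5,262),(254.5,195.2),(214.5,228),(294,228)]])
E
python3 -m inch '[100,0.15,0,1.5,0, 100,0.15,0,3,0, 100,0.15,0,4.5,0, 100,0.15,0,5,0, 100,0.15,0,5,0]';python3 go.py 538 -366.7 191.5 172
```

```text
[array([ 563. , -371.8,  227. ]), array([ 512.7, -364.7,  227. ]), array([ 532.5, -395.8,  227. ]), array([ 540.2, -340.6,  227. ])]
t: 41.3
position: [538.0, -366.7, 191.2]
eef_rot: [[-0.99, 0.14, 0.013], [0.14, 0.99, -0.001], [-0.013, 0.001, -1.0]]
wrist_force: [0.3, -0.3, 0.4]
opening: 94.2
t 41.3 pos [ 538.  -366.7  191.2] psi 172.0 open 94.2 F [ 0.3 -0.3  0.4] J [ 0.34  0.67  0.38  1.55 -0.29  0.97  2.24] tilt 0.013
rows: [ 0.    0.   -0.03] turn -0.0
```

```bash
python3 -m inch '[60,0,0,0,0, 55,0,0,0,0, 50,0,0,0,0, 40,0,0,0,0, 40,0,0,0,0]' 45; python3 go.py; python3 -m inch '[40,0,0,-0.5,0, 40,0,0,-2,0, 40,0,0,-5,0, 40,0,0,-9,0, 40,0,0,-13,0]'; python3 - <<'E'
from plant import *
from h import *
for i in range(3): grab_frame("top")
f=grab_frame("scene"); np.savez("scene21.npz",**f);crop(f,240,60,420,270,4,"s21")
E
python3 go.py 506.4 -63.2 345 172
```

```text
t: 41.92
position: [538.1, -367.0, 191.5]
eef_rot: [[-0.99, 0.14, 0.013], [0.14, 0.99, -0.001], [-0.013, 0.0, -1.0]]
wrist_force: [-0.5, -0.4, 1.2]
opening: 59.4
t 41.9 pos [ 538.1 -367.   191.5] psi 171.9 open 59.4 F [-0.5 -0.4  1.2] J [ 0.34  0.67  0.38  1.55 -0.29  0.97  2.24] tilt 0.013
t: 42.55
position: [536.2, -366.6, 323.5]
eef_rot: [[-0.99, 0.14, 0.013], [0.14, 0.99, -0.002], [-0.013, 0.0, -1.0]]
wrist_force: [0.9, -0.1, -3.0]
opening: 59.4
t 42.8 pos [ 536.4 -366.8  322. ] psi 171.9 open 59.7 F [ 0.2  0.4 -3.4] J [ 0.32  0.56  0.42  1.37 -0.24  1.25  2.19] tilt 0.014
rows: [ 7.19 29.64 -2.39] turn -0.1
```

View pics/s21.png

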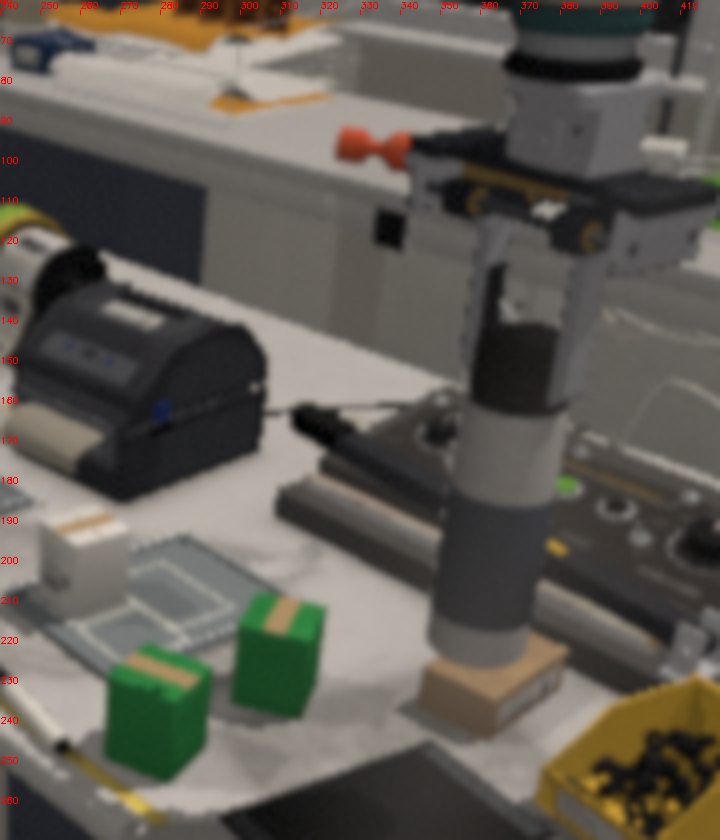

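```bash
python3 -m inch '[40,1,4,-1,0, 40,2.5,9,-2,0, 40,4,15,-2,0, 40,5.5,20,-2,0, 40,6.5,25,-2,0]'; python3 - <<'E'
from plant import *
for i in range(4): grab_frame("top")
E
python3 go.py 506.4 -63.2 345 172
```

```text
t: 43.38
position: [504.9, -107.8, 339.5]
eef_rot: [[-0.99, 0.14, 0.011], [0.14, 0.99, -0.001], [-0.011, 0.001, -1.0]]
wrist_force: [0.9, 0.8, -2.9]
opening: 59.7
t 43.6 pos [ 505.9 -108.7  339.9] psi 172.1 open 59.7 F [ 0.3 -0.7 -2.7] J [-0.14  0.31  0.41  1.7  -0.14  1.14  1.74] tilt 0.012
rows: [ 0.57  4.52 -0.52] turn 0.1
```

```bash
python3 -m inch '[40,0.2,1.5,0,0, 40,0.5,3,0,0, 40,0.6,4.2,0,0, 40,0.6,4.5,0,0, 40,0.6,4.5,0,0]'; python3 - <<'E'
from plant import *
from h import *
for i in range(3): grab_frame("top")
f=grab_frame("wrist"); np.savez("wrist22.npz",**f);cv2.imwrite("pics/w22.png",f["img"][:,:,::-1])
E
python3 go.py 506.4 -63.2 210 172
```

```text
t: 44.2
position: [506.2, -63.4, 339.9]
eef_rot: [[-0.991, 0.137, 0.011], [0.137, 0.991, -0.002], [-0.012, -0.0, -1.0]]
wrist_force: [0.3, -0.8, -3.0]
opening: 59.4
t 44.4 pos [506.1 -63.9 339.9] psi 172.1 open 59.7 F [-0.3  0.5 -3.2] J [-0.22  0.3   0.4   1.72 -0.13  1.14  1.64] tilt 0.012
rows: [ 0.13  0.08 12.99] turn 0.1
```

View pics/w22.png

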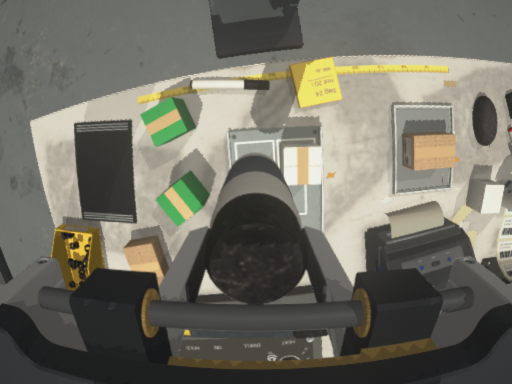

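The flask hangs over its place, with the white carton beside it at (303,167). Lowering in two stages.

```bash
python3 -m inch '[40,0.05,0,3,0, 40,0.1,0.05,6,0, 40,0.15,0.1,9,0, 40,0.15,0.1,11,0, 40,0.15,0.1,12,0]'; python3 - <<'E'
from plant import *
from h import *
for i in range(3): grab_frame("top")
f=grab_frame("scene"); np.savez("scene23.npz",**f);crop(f,200,80,340,260,4,"s23")
E
python3 go.py 506.4 -63.2 195.3 172
```

```text
t: 45.02
position: [505.6, -63.2, 218.9]
eef_rot: [[-0.99, 0.139, 0.01], [0.139, 0.99, -0.002], [-0.01, -0.0, -1.0]]
wrist_force: [0.4, 0.8, -2.3]
opening: 59.9
t 45.2 pos [506.7 -63.2 220.5] psi 172.0 open 59.5 F [-0.1 -0.1 -2.2] J [-0.19  0.42  0.36  1.9  -0.2   0.84  1.71] tilt 0.013
rows: [ 0.06 -0.    2.52] turn 0.0
```

View pics/s23.png

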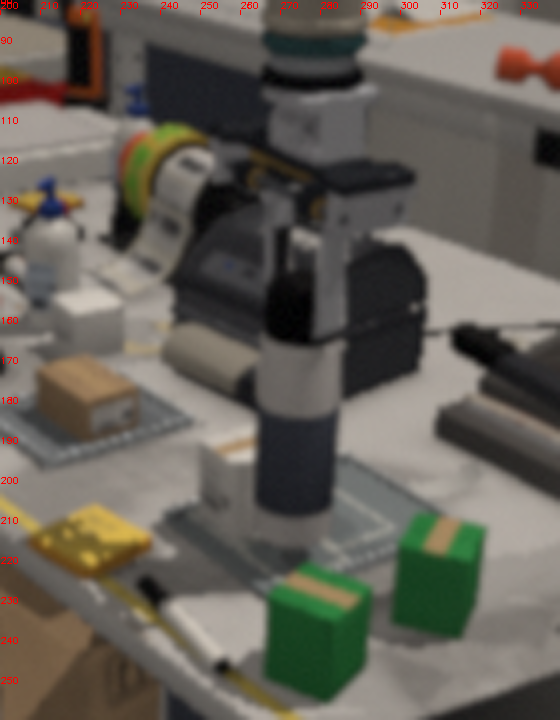

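```bash
python3 -m inch '[40,0,0,0.8,0, 40,0.05,0,1.5,0, 40,0.05,0,2,0, 40,0.05,0,2.3,0, 40,0.05,0,2.3,0]'; python3 go.py 506.4 -63.2 195.3 172;  python3 -m inch '[40,0,0,0.05,0, 40,0,0,0.1,0, 40,0,0,0.15,0, 40,0,0,0.2,0, 40,0,0,0.25,0]'; python3 go.py 506.4 -63.2 195.3 172
```

```text
t: 45.85
position: [506.3, -63.2, 197.2]
eef_rot: [[-0.99, 0.138, 0.012], [0.138, 0.99, -0.002], [-0.012, -0.0, -1.0]]
wrist_force: [0.5, 1.1, -2.6]
opening: 59.3
t 45.9 pos [506.3 -63.2 197.2] psi 172.0 open 59.3 F [ 0.5  1.1 -2.6] J [-0.18  0.45  0.35  1.93 -0.21  0.78  1.72] tilt 0.012
rows: [-0.01  0.    0.19] turn 0.0
t: 46.48
position: [507.0, -63.3, 195.4]
eef_rot: [[-0.99, 0.139, 0.014], [0.139, 0.99, -0.002], [-0.014, 0.0, -1.0]]
wrist_force: [-1.0, 0.3, 7.9]
opening: 59.3
t 46.5 pos [507.  -63.3 195.4] psi 172.0 open 59.3 F [-1.   0.3  7.9] J [-0.17  0.46  0.35  1.93 -0.22  0.77  1.72] tilt 0.014
rows: [0.06 0.   0.01] turn 0.0
```

Contact is made (+8 N). Releasing and withdrawing upward.

```bash
python3 -m inch '[70,0,0,0,0, 100,0,0,0,0, 100,0,0,0,0, 100,0,0,0,0, 100,0,0,0,0]'; python3 -m inch '[100,0,0,-1,0, 100,0,0,-4,0, 100,0,0,-8,0, 100,0,0,-12,0, 100,0,0,-14,0]'; python3 go.py 420 200 350 172
```

```text
t: 47.1
position: [507.0, -63.3, 195.4]
eef_rot: [[-0.99, 0.139, 0.013], [0.139, 0.99, -0.002], [-0.014, 0.0, -1.0]]
wrist_force: [0.2, -0.0, -0.8]
opening: 93.8
t: 47.72
position: [505.8, -63.4, 338.3]
eef_rot: [[-0.99, 0.139, 0.017], [0.139, 0.99, -0.002], [-0.017, 0.0, -1.0]]
wrist_force: [1.0, -0.5, -1.0]
opening: 93.9
t 47.7 pos [505.8 -63.4 338.3] psi 172.0 open 93.9 F [ 1.  -0.5 -1. ] J [-0.23  0.3   0.4   1.73 -0.13  1.13  1.64] tilt 0.017
rows: [12.13 24.9  -1.37] turn 0.0
```

```bash
python3 -m inch '[100,1,4,-1,0, 100,2,10,-2,0, 100,3,16,-2,0, 100,3,22,-2,0, 100,3,28,-2,0]'; python3 -m inch '[100,0,4,0,0, 100,0,9,0,0, 100,0,12,0,0, 100,0,12,0,0, 100,0,12,0,0]'; python3 - <<'E'
from plant import *
from h import *
grab_frame("top")
f=grab_frame("top"); np.savez("top24.npz",**f)
g=load("top0"); a=g["img"][130:270,:430,::-1]; b=f["img"][130:270,:430,::-1]
cv2.imwrite("pics/cmp.png",cv2.resize(np.vstack([a,b]),None,fx=1.8,fy=1.8,interpolation=cv2.INTER_CUBIC))
f=grab_frame("scene"); np.savez("scene24.npz",**f); g=load("scene0")
A=[cv2.resize(x["img"][130:280,140:360,::-1],None,fx=1.8,fy=1.8,interpolation=cv2.INTER_CUBIC) for x in (g,f)]
cv2.imwrite("pics/cmps.png",np.hstack(A))
E
python3 go.py
```

```text
t: 48.35
position: [514.7, 219.8, 359.1]
eef_rot: [[-0.99, 0.139, 0.019], [0.139, 0.99, -0.002], [-0.019, 0.001, -1.0]]
wrist_force: [1.0, -0.2, -0.0]
opening: 94.0
t: 48.98
position: [531.6, 337.3, 359.5]
eef_rot: [[-0.99, 0.14, 0.019], [0.14, 0.99, -0.003], [-0.019, 0.0, -1.0]]
wrist_force: [-0.0, -0.5, 0.3]
opening: 93.8
t 49.1 pos [531.8 337.  359.8] psi 171.9 open 93.7 F [-0.1  0.3 -0.1] J [-0.78  0.48  0.27  1.37 -0.12  1.29  0.92] tilt 0.020
```

View pics/cmp.png

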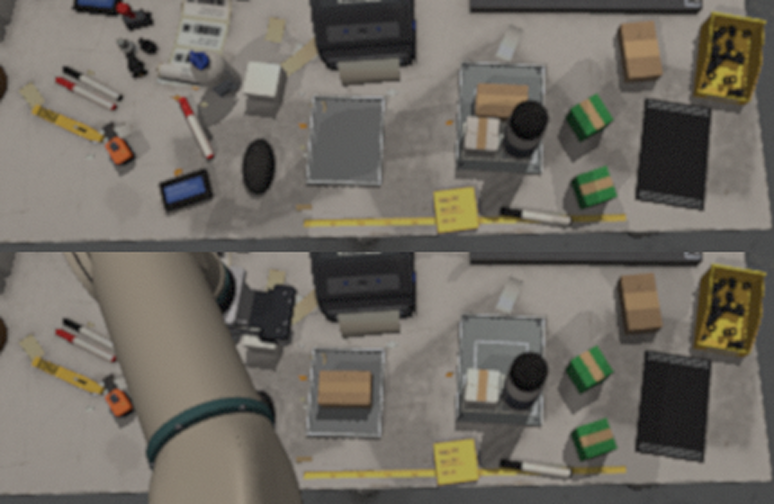

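View pics/cmps.png

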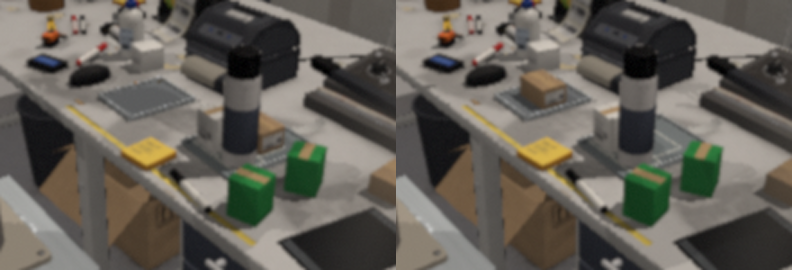

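```bash
python3 - <<'E'
from h import *
def sh(n0,n1,box):
    a=cv2.cvtColor(load(n0)["img"],7);b=cv2.cvtColor(load(n1)["img"],7);u0,v0,u1,v1=box
    U=lambda x:cv2.resize(x,None,fx=8,fy=8,interpolation=cv2.INTER_CUBIC)
    t=U(a[v0:v1,u0:u1]); s=U(b[v0-5:v1+5,u0-5:u1+5]); r=cv2.matchTemplate(s,t,cv2.TM_CCOEFF_NORMED); _,m,_,l=cv2.minMaxLoc(r)
    return np.array(l)/8-5,round(m,3)
for n,b in dict(cap=(279,184,306,214),white=(256,193,279,217),pad=(240,233,266,260),flat=(342,141,370,176),green1=(314,181,342,210)).items(): print("top",n,sh("top0","top24",b))
for n,b in dict(flask=(262,153,287,216),white_c=(248,190,264,215),mouse=(176,162,204,181),wc=(212,150,234,172),pad=(205,204,240,224)).items(): print("scene",n,sh("scene0","scene24",b))
f=load("top24"); hsv=cv2.cvtColor(f["img"],cv2.COLOR_RGB2HSV)
P=lambda L,z:np.mean([ray(f,u,v,z)[:2] for u,v in L],0)
crop(f,165,175,220,245,10,"t24")
E
```

```text
top cap (array([ 0.125, -0.25 ]), 0.954)
top white (array([ 0.125, -0.125]), 0.949)
top pad (array([0., 0.]), 0.996)
top flat (array([0., 0.]), 0.988)
top green1 (array([-0.125, -0.125]), 0.978)
scene flask (array([0., 0.]), 0.98)
scene white_c (array([0., 0.]), 0.947)
scene mouse (array([0., 0.]), 0.996)
scene wc (array([ 0.   , -0.125]), 0.988)
scene pad (array([0., 0.]), 1.0)
```

View pics/t24.png

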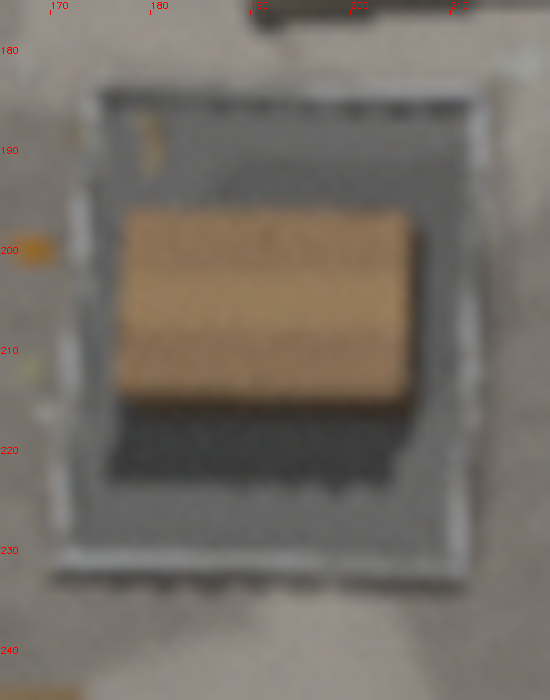

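```bash
python3 - <<'E'
from h import *
f=load("top24")
P=lambda L,z:np.array([ray(f,165+x/10-.4,175+y/10-.4,z)[:2] for x,y in L])
a=P([(123,210),(410,210),(408,400),(117,395)],52);b=P([(92,90),(488,92),(465,580),(55,575)],12)
print(a.round(),a.mean(0),b.round(),b.mean(0),a.mean(0)-b.mean(0))
E
python3 - <<'E'
from plant import *
import numpy as np
print({k:np.round(v,3).tolist() for k,v in observe().items() if k in("t","qd","wrist_force")}); print(finish_job())
E
```

```text
[[553. 307.]
 [551. 211.]
 [487. 211.]
 [490. 307.]] [520.22546875 259.28501962] [[606. 327.]
 [602. 190.]
 [433. 197.]
 [437. 335.]] [519.30811868 262.1864283 ] [ 0.91735007 -2.90140868]
{'t': 49.125, 'qd': [-0.001, 0.002, -0.006, -0.002, -0.004, -0.001, -0.002], 'wrist_force': [-0.125, 0.327, -0.061]}
the job is handed in; nothing more can be done
None
```

I did the job in the required order and handed it in at about 49 s of the 128 s allowed; the hand-in gives no verdict. The flask went onto the far end of the mat, and the white carton onto the near end. The brown carton then went into the tray, and I put the white carton and then the flask back on the caddy.

**Last checks**
- **Flask and white carton:** comparing the last top and scene pictures with the first ones, each shifted by at most about 0.25 px, or under 1 mm. Both look upright.
- **Brown carton:** it lies flat about 3 mm from the tray's centre. My tray-centre estimates from different views disagreed by about 5 mm, which is well inside the 15 mm limit.
- **Bystanders:** the note pad, flat carton, mouse, bench white carton and one of the two green look-alikes shifted by 0.125 px or less. I compared the second green look-alike by eye only, and it looked unmoved.
- **Robot:** the gripper was open and clear of everything, and the wrist force was near zero.

**Irregularities**
- **Tool tilt:** it drifted to about 0.02 rad during the moves. I gripped so that this did not tilt the objects.
- **Brown carton release:** the wrist force did not show it touching the tray floor before I let go. It may have settled the last millimetre or less, and it lay flat afterwards.

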